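# Tag out the router and hold its brake-release key turned

## Robot

A 7-joint arm with a two-finger parallel gripper is mounted at the origin on a cart in front of the work surface, level with it; the furniture and walls round the work are solid. World frame = base frame: x ahead of the robot, y to its left, z up, the work surface at z = 0. Lengths are in mm, angles in degrees, forces in N, time in s.
With the tool pointing down it reaches from about 400 to 875 mm from the base axis. Payload 4.4 kg.
Tool frame: the origin (TCP) lies between the finger pads; the fingertips stand 17 mm ahead of it and the grasp point (between the pads) lies 2 mm behind it (r.tcp_to_tips is the distance from the TCP to the fingertips, in mm); z points along the fingers, y is the line along which they close (so a half turn about z gives the same grasp; the last joint's range is limited). The gripper opens to 85 mm and grips with 20 to 120 N. Pads are 22 mm wide; open, the fingers measure 114 mm over their backs; the gripper's body (76 mm by 85 mm) begins 54 mm behind the grasp point. The pads swing forward as they close: fully open they stand 13 mm farther back than shut.
Start: joints at [69.339, 36.005, 2.206, 86.941, -1.547, 57.084, -1.146], TCP at [188.884, -621.965, 248.313] pointing down, gripper open.
Joint ranges: [-175.42, 175.42], [-21.48, 121.26], [-71.46, 75.88], [10.55, 141.38], [-63.04, 243.04], [13.31, 113.54], [-168.57, 168.57]. Speed limits (degrees/s): [147.25, 147.25, 180, 180, 180, 180, 180].

## Interface

Orientations are given as [roll, pitch, yaw] about the fixed x, y, z axes, in that order (R = Rz(yaw) Ry(pitch) Rx(roll)).
In Python, from cell import sensors, optics, workorder, r gives the robot as it stands.
- The arm moves only by the tool carry_out, never from a script. Its argument "rows" is a list of rows, each an object of numbers: "wx", "wy", "wz": the turn, a rotation vector about the world's x, y, z in degrees; "x", "y", "z": the shift along the world's x, y, z in cm; "hand": the gripper's target within -1 to 1 (fully open at 1, half-way at 0, shut at -1). A call has exactly 5 rows; each row shifts and turns the commanded pose from where the row before left it; what a row does not reach is not made up. A row lasts 1/12 s, in which the tool goes at most 41.7 mm and 7.16 degrees, less where a joint would pass 70% of its speed; a pose out of reach is approached as far as the arm can. A call with a gripper value outside its range is refused whole. The fingers move at their own pace and stop on an object; "force" is the grip in N (left out, the last holds). Time passes only in rows, so rows that do not move let the fingers close, or fill a call up. It gives the time, the measured TCP pose, the force, the opening and the grip force at its end, in the units of the state.
- sensors.sense(): the state, without advancing time (a new reading comes with each control period).
- optics.read_camera(name): name is "scene" or "top" or "wrist"; returns a dict with "img" (384x512x3 uint8, blue, green, red), "mtx" (3x3 intrinsics, pixels), "T" (4x4, takes a point from camera to world coordinates); the wrist camera has in their place "T_tool_cam" (4x4, takes a point from camera to tool coordinates, whose origin is the TCP and whose axes are the flange's). Camera axes: x right, y up, looking along -z (the intrinsics and any distortion apply to the point x, -y, -z); pixel columns grow to the right and rows downward; lengths in mm; the calibration is good to about 2 mm. The wrist camera is an equidistant fisheye: a pixel r from the principal point sees the ray r / f radians off the axis. A picture is of the moment at which its call begins: read the wrist's pose just before it. There is no depth.
- workorder.sign_off(): hands the job in; it is judged then, once.
The state is a dict: "t": time; "qpos": joint angles; "qd": joint speeds; "joint_efforts": joint torques, N m; "tcp_pos": TCP position; "eef_rot": TCP orientation; "wrist_force": force on the tool from outside, world axes, zero at the start; "wrist_torque": the same for the moment, N m; "grip_width": opening from 0.0 (shut) to 1.0 (fully open); "gripper_force": force on a finger pad.
Only numpy, scipy, OpenCV 4.12 (cv2) and the standard library are available. Lean on these libraries where they do the work, as an engineer would, in place of code of your own. Each camera call takes 0.05 s, during which the arm holds its last target. There are 200 camera calls.

## Task

I am about to change the collet, so hang the metal tag by its hole on the hook of the post and let it go. Then take the key out of its wooden holder, push it fully home in the keyway of the interlock box (its pins are sticky, so wiggle it if it stops), turn it a quarter turn clockwise to the stop and keep holding it there: it is sprung, so finish with the key still gripped and turned. Leave the collet, the round case and the sanding block alone.

Things in the scene. Friction and masses are not known exactly. Their poses are not given: they have to be found in the camera images.
- tag: Plain aluminium plate, 8 mm thick (own x), 50 mm wide (own y), 100 mm tall (own z, up), about 0.09 kg. Origin: centre of its lower edge. It starts upright in the tag block, lowest 20 mm in the slot, top 106 mm above the surface. A 22 mm hole goes through along own x, centred 58 mm above the lower edge; the 31 mm of plate above the hole are for gripping across the thickness.
- tag_hole (a point): Centre of the tag's hole; axes as the tag's.
- tag_block: Fixed wooden block 50 (own x) x 80 (own y) x 26 mm with a slot 10 x 52 mm, 20 mm deep, in which the tag stands at the start with the same axes (x across the tag). Origin: centre of its underside.
- hook_post: Fixed steel post, 12 mm thick, 138 mm tall, on a 76 mm round foot; origin: centre of the foot's underside, z up. A straight 7 mm bar (the hook) leaves the post's axis 130 mm up and runs in own -x, roughly towards the robot, rising to 142 mm at 60 mm out, where it ends in a 10 mm ball. The tag goes on over the ball in own +x.
- hook_mid (a point): Point on the hook bar's centre line midway along it: 30 mm from the post axis, 136 mm high; axes as the post's.
- key: Steel key, upright, about 0.09 kg. Origin: blade tip; z up. Blade 16 mm wide (own x), 6 mm thick (own y), round-nosed, up to 26 mm; 6 mm round neck to 38 mm; 22 mm collar to 43 mm; flat windowed bow 30 mm wide (own x), 10 mm thick (own y), to 79 mm: grip it across the 10 mm. It starts upright in the key holder, tip 7 mm above the surface.
- key_shoulder (a point): Centre of the underside of the key's collar, 38 mm above the blade's tip; axes as the key's.
- key_holder: Fixed wooden block 60 x 60 x 45 mm with a loose slot (19 mm along own x, 9 mm along own y) in which the key stands at the start with the same axes. Origin: centre of its underside.
- lock_box: Fixed grey steel interlock box 100 (own x) x 130 (own y) x 55 mm with foot flanges 24 mm wide at both y ends and a cable gland on its +x side; a 70 x 70 x 8 mm steel cover plate lies on top, its upper face 63 mm above the surface. Origin: centre of its underside.
- keyway (a point): Centre of the vertical keyway's mouth, 63 mm above the surface; axes as the box's. Slot 18 mm along own x, 8 mm along own y, 1.5 mm bevel; 17.5 x 7.5 mm in the turning core below the plate. The key fits either way round, blade width along own x. Two sprung pins resist the blade with about 10 N. Home, its collar lies on the cover plate; only then can it turn, and turned it is trapped.
- lock_core (a joint): Turn of the lock core in rad: 0 at the start, grows clockwise seen from above, to a stop at 1.571. A spring drives it back to 0 with 0.03 N m at 0 rising to 0.11 N m at the stop. The key has about 0.1 rad of play in the core.
- collet_1: Bystander: steel collet, 26 mm round, 37 mm tall, standing. Origin: centre of its underside. Leave alone.
- plug_case: Bystander: small round case, 45 mm across, 29 mm tall. Origin: centre of its underside. Leave alone.
- sanding_block: Bystander: cork sanding block 64 x 108 x 35 mm. Origin: centre of its underside. Leave alone.
Mind the look-alikes: they are no part of the job. Of the things that look like the tag, the smaller one is meant.

How it is judged (in metres and radians):
On the way, in this order (a step that is already met when the one before it is completed fails the run):
1. the tag hangs by its hole on the hook, released (x of tag_hole in the frame of hook_post between -0.062 and 0 m and y of tag_hole in the frame of hook_post between -0.012 and 0.012 m and z of tag_hole in the frame of hook_post between 0.112 and 0.145 m and angle between tag's own z axis and vertical below 0.4 rad and contact force between tag and hook_post above 0.2 N and contact force between the fingers and tag below 0.05 N), for 0.3 s.
2. the key is fully home in the keyway, not yet turned (z of key_shoulder in the frame of keyway between -0.003 and 0.003 m and horizontal distance between key_shoulder and keyway below 0.004 m and angle between key's own z axis and vertical below 0.15 rad and value of joint lock_core below 0.4 rad), for 0.1 s.
At the end, for the whole second after the job is handed in: The tag hangs free by its hole on the hook (upright within 0.4 rad, touching the post, not the fingers); the key's collar is within 3 mm of the cover plate's face and 4 mm of the keyway's centre; the core is turned at least 1.3 rad of its 1.57 and still; the fingers still grip the key (all of step 1 and z of key_shoulder in the frame of keyway between -0.003 and 0.003 m and horizontal distance between key_shoulder and keyway below 0.004 m and angle between key's own z axis and vertical below 0.15 rad and value of joint lock_core above 1.3 rad and contact force between the fingers and key above 1 N and velocity of joint lock_core between -0.2 and 0.2 rad/s); the arm keeps its last pose, push and grip.
It fails at once if a bystander (collet, round case, sanding block) is moved more than 20 mm (distance of any of collet_1, plug_case, sanding_block from where it was at the start of the episode above 0.02 m).
It also fails if it takes over 64 s, if anything falls off the work surface, if the arm or the gripper's body presses on something with over 40 N, if the wrist force passes 120 N, or if a joint passes its speed limit or range.

## Working session

There is one attempt and no reset: what is moved stays moved. The work goes in short steps, Python scripts to look and compute and a tool call to move; the robot and the scene stay as the last step left them, time stands still between calls to the robot, and variables do not carry over. Pictures are saved under pics/ and viewed, at most 10 in all, crops included, and the job is handed in when it is done.

Besides the shell and the picture viewer there is one more tool, called by a JSON object that holds its "fn" and its "kwargs", one argument or row to a line. carry_out: Moves the arm, as the interface text tells. Its arguments: {"type":"object","properties":{"rows":{"type":"array","items":{"type":"object","properties":{"wx":{"type":"number"},"wy":{"type":"number"},"wz":{"type":"number"},"x":{"type":"number"},"y":{"type":"number"},"z":{"type":"number"},"hand":{"type":"number"}}}},"force":{"type":"number"}},"required":["rows"]}

```bash
ls; mkdir -p pics
python3 - <<'E'
from cell import sensors, optics, workorder, r
import cv2, numpy as np
s=sensors.sense(); print({k:np.round(v,2).tolist() for k,v in s.items()})
for n in("scene","top","wrist"):
    c=optics.read_camera(n); cv2.imwrite(f"pics/{n}0.png",c["img"]); print(n,{k:np.round(v,3).tolist() for k,v in c.items() if k!="img"})
a=cv2.imread("pics/scene0.png");b=cv2.imread("pics/top0.png")
cv2.imwrite("pics/v1.png",cv2.resize(a,(800,600)));cv2.imwrite("pics/v2.png",cv2.resize(b,(800,600)))
E
```

```text
pics
{'t': 0.0, 'qpos': [69.34, 36.06, 2.2, 87.0, -1.55, 57.08, -1.15], 'qd': [0.1, 0.06, -0.01, -0.1, -0.07, -0.11, -0.01], 'joint_efforts': [-0.0, -56.34, 1.23, -19.34, 0.01, 0.01, 0.0], 'tcp_pos': [188.72, -621.38, 247.4], 'eef_rot': [-179.89, 0.0, 16.89], 'wrist_force': [-0.32, -0.68, 0.54], 'wrist_torque': [-0.0, -0.02, -0.05], 'gripper_force': 0.0, 'grip_width': 1.0}
scene {'mtx': [[467.372, 0.0, 250.493], [0.0, 467.372, 190.885], [0.0, 0.0, 1.0]], 'T': [[-0.705, 0.441, -0.556, -90.811], [-0.709, -0.43, 0.558, 708.194], [0.007, 0.788, 0.616, 860.717], [0.0, 0.0, 0.0, 1.0]]}
top {'mtx': [[429.953, 0.0, 254.732], [0.0, 429.953, 194.364], [0.0, 0.0, 1.0]], 'T': [[0.002, 0.992, -0.129, 443.389], [-1.0, -0.0, -0.013, 22.409], [-0.013, 0.129, 0.992, 1244.657], [0.0, 0.0, 0.0, 1.0]]}
wrist {'mtx': [[297.319, 0.0, 258.064], [0.0, 297.319, 194.236], [0.0, 0.0, 1.0]], 'T_tool_cam': [[-0.0, 0.947, 0.322, 82.521], [1.0, 0.0, -0.0, -0.536], [-0.0, 0.322, -0.947, -127.166], [0.0, 0.0, 0.0, 1.0]]}
```

View pics/v1.png

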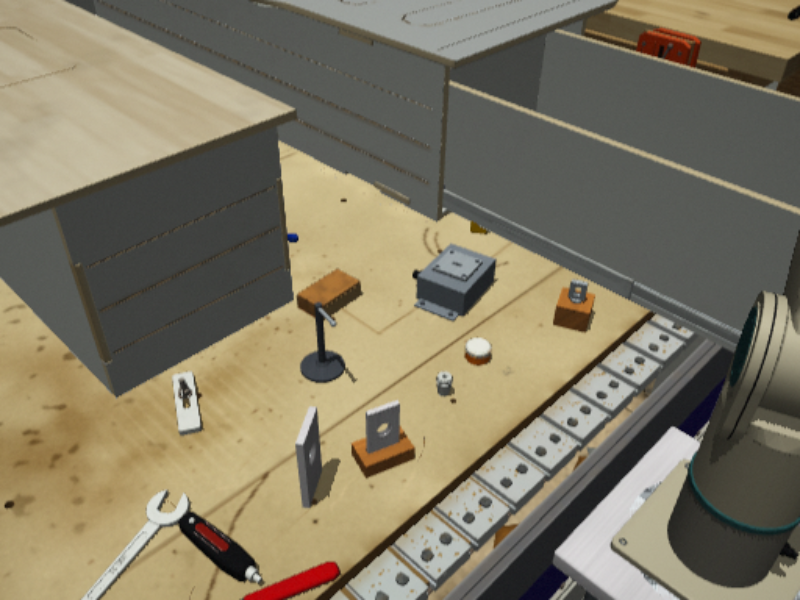

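View pics/v2.png

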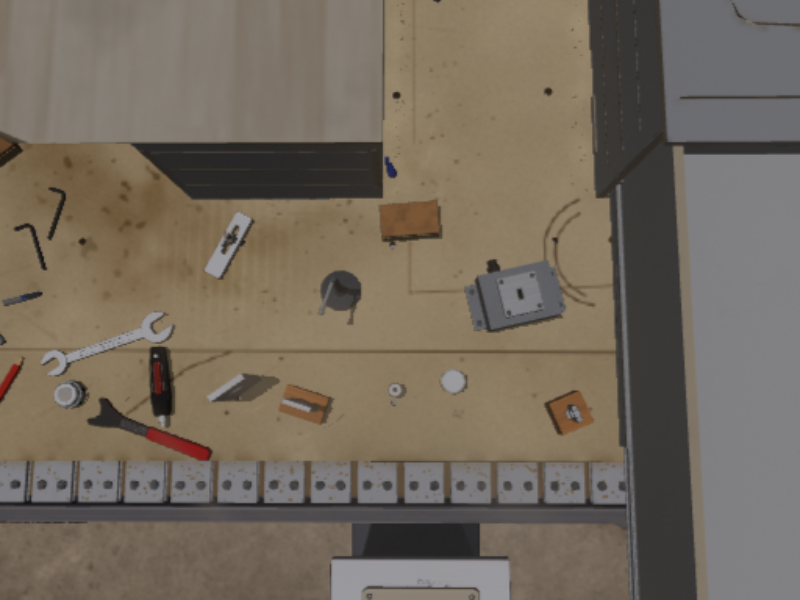

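Candidates for the tag: the plate in the wooden block at scene (383,425) / top (300,404), and a larger free-standing plate at scene (310,455) / top (230,388). The smaller one, in the block, is meant. The hook ball is at scene (333,322), the keyway at scene (463,263) and the key at scene (577,293). I'll check these in one close crop mosaic.

```bash
cat > h.py <<'E'
from cell import sensors, optics, workorder, r
import cv2, numpy as np
def ray(c,u,v):
    m=c["mtx"];d=np.array([(u-m[0,2])/m[0,0],-(v-m[1,2])/m[1,1],-1.]);T=np.array(c["T"])
    d=T[:3,:3]@d;return T[:3,3],d/np.linalg.norm(d)
def onz(c,u,v,z):
    o,d=ray(c,u,v);return o+d*(z-o[2])/d[2]
def tri(c1,p1,c2,p2):
    o1,d1=ray(c1,*p1);o2,d2=ray(c2,*p2)
    t=np.linalg.lstsq(np.c_[d1,-d2],o2-o1,rcond=None)[0]
    a=o1+d1*t[0];b=o2+d2*t[1];return (a+b)/2,np.linalg.norm(a-b)
def wray(c,s,u,v):
    from scipy.spatial.transform import Rotation as R
    m=c["mtx"];x=u-m[0,2];y=v-m[1,2];q=np.hypot(x,y);th=q/m[0,0]
    d=np.array([np.sin(th)*x/q,-np.sin(th)*y/q,-np.cos(th)])
    Rt=R.from_euler("xyz",s["eef_rot"],degrees=True).as_matrix();T=np.array(c["T_tool_cam"])
    return np.array(s["tcp_pos"])+Rt@T[:3,3],Rt@T[:3,:3]@d
def wproj(c,s,P):
    from scipy.spatial.transform import Rotation as R
    Rt=R.from_euler("xyz",s["eef_rot"],degrees=True).as_matrix();T=np.array(c["T_tool_cam"])
    p=T[:3,:3].T@(Rt.T@(np.array(P)-s["tcp_pos"])-T[:3,3]);x,y,z=p[0],-p[1],-p[2];q=np.hypot(x,y);th=np.arctan2(q,z);m=c["mtx"]
    return m[0,2]+m[0,0]*th*x/q,m[1,2]+m[0,0]*th*y/q
def wonz(c,s,u,v,z):
    o,d=wray(c,s,u,v);return o+d*(z-o[2])/d[2]
E
python3 - <<'E'
import cv2,numpy as np
t=cv2.imread("pics/top0.png");s=cv2.imread("pics/scene0.png")
rows=[]
for im,cs in((t,[(192,258),(212,188),(332,188),(366,263)]),(s,[(245,278),(208,202),(294,170),(369,192)])):
    rows.append(np.hstack([cv2.resize(im[y-37:y+38,x-25:x+25],None,fx=4,fy=4,interpolation=cv2.INTER_CUBIC) for x,y in cs]))
cv2.imwrite("pics/v3.png",np.vstack(rows))
E
```

```text
(no output)
```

View pics/v3.png

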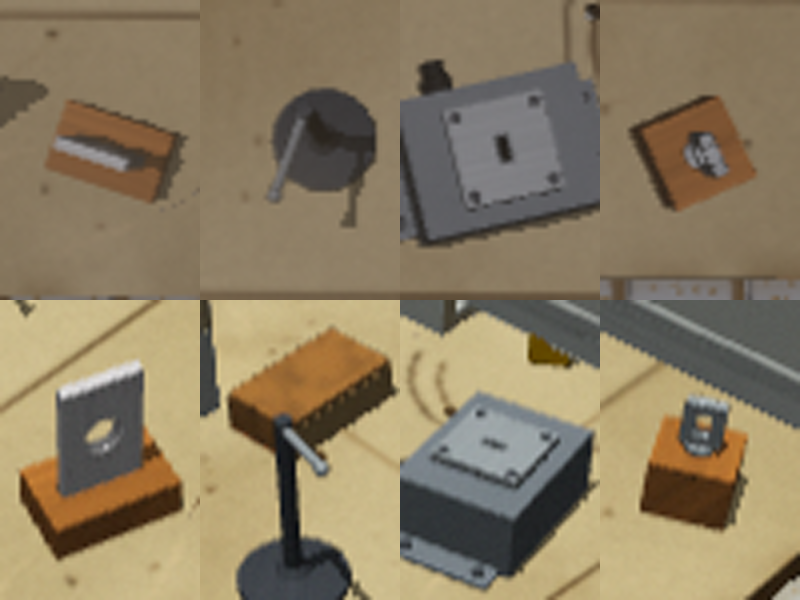

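Run:
```python
from h import *
np.set_printoptions(precision=1,suppress=True)
T=optics.read_camera("top");S=optics.read_camera("scene")
tc=[(192,258),(212,188),(332,188),(366,263)];sc=[(245,278),(208,202),(294,170),(369,192)]
def tp(i,x,y):return tc[i][0]-25+(x-200*i)/4,tc[i][1]-37+y/4
def sp(i,x,y):return sc[i][0]-25+(x-200*i)/4,sc[i][1]-37+(y-300)/4
def Z(f,c,i,pts,z):
    P=np.array([onz(c,*f(i,*p),z) for p in pts])[:,:2];print(P.tolist() if 0 else P.ravel(), "c",P.mean(0));
    d=np.diff(np.r_[P,P[:1]],axis=0);print("   len",np.hypot(*d.T),"ang",np.degrees(np.arctan2(d[:,1],d[:,0])));return P
print("tag top");Z(tp,T,0,[(57,145),(130,162)],106);Z(sp,S,0,[(59,394),(141,367)],106)
print("block");Z(tp,T,0,[(67,99),(180,133),(155,203),(47,168)],26)
print("hook ball",tri(T,tp(1,272,194),S,sp(1,321,468)),onz(T,*tp(1,272,194),142),onz(S,*sp(1,321,468),142))
print("post", onz(S,*sp(1,284,420),138)," foot",onz(T,*tp(1,326,140),5),onz(S,*sp(1,292,570),5))
print("plate");Z(tp,T,2,[(441,110),(543,92),(565,188),(465,209)],63);print(onz(T,*tp(2,505,149),63),onz(S,*sp(2,494,443),63))
Z(sp,S,2,[(480,398),(560,435),(512,488),(430,448)],63)
print("holder");Z(tp,T,3,[(640,128),(718,97),(755,176),(677,209)],45)
print("key",onz(T,*tp(3,707,152),86),onz(S,*sp(3,706,402),86))
print("panel edge z?",tri(T,(625/1.5625,180/1.5625),S,(445/1.5625,190/1.5625)),tri(T,(670/1.5625,145/1.5625),S,(448/1.5625,82/1.5625)))
```

```text
tag top
[424.6 230.4 413.6 182.1] c [419.1 206.2]
   len [49.4 49.4] ang [-102.8   77.2]
[429.6 232.2 412.5 185.9] c [421.  209.1]
   len [49.4 49.4] ang [-110.3   69.7]
block
[455.3 238.7 431.7 158.5 383.2 175.3 407.3 251.6] c [419.4 206. ]
   len [83.5 51.3 80.  49.8] ang [-106.4  160.9   72.5  -15.1]
hook ball (array([573.2, 165.8, 144.5]), np.float64(1.0893396417569752)) [573.1 165.7 142. ] [576.  164.2 142. ]
post [630.6 147.  138. ]  foot [628.8 144.7   5. ] [636.9 144.1   5. ]
plate
[ 641.2 -135.6  653.8 -206.6  586.6 -220.1  572.  -150.9] c [ 613.4 -178.3]
   len [72.1 68.6 70.7 70.9] ang [ -79.9 -168.7  101.9   12.5]
[ 613.8 -179.3   63. ] [ 618.1 -178.9   63. ]
[ 664.8 -216.1  590.6 -221.8  572.4 -146.1  646.8 -140.3] c [ 618.7 -181.1]
   len [74.4 77.9 74.6 77.9] ang [-175.6  103.5    4.4  -76.7]
holder
[ 422.4 -226.9  443.6 -281.1  390.  -304.6  367.6 -250.7] c [ 405.9 -265.8]
   len [58.2 58.6 58.4 59.7] ang [ -68.6 -156.3  112.5   23.4]
key [ 407.4 -262.3   86. ] [ 409.  -266.1   86. ]
panel edge z? (array([ 822.6, -372.7,   61.5]), np.float64(0.4735759870355161)) (array([ 798.2, -347.2,  319.2]), np.float64(17.050059044416727))
```

The crops confirm the choice: the 50 mm plate stands in the wooden block, with its hole visible. The ball is at the end of the hook bar, the keyway is in the cover plate, and the key's bow faces the scene camera. The measured lengths match the given sizes.

Positions:

| Thing | Position (mm) | Own x axis |
|---|---|---|
| Tag | (420,207) | -16.5° |
| Post | (631,146) | -19° |
| Keyway | (615,-179) | +11.5° |
| Key | (407,-265) | +23° |

I'll go up over the panel first.

{"fn": "carry_out", "kwargs": {
  "rows": [
    {"z": 4, "wz": 5},
    {"z": 4, "wz": 5},
    {"z": 4, "wz": 5},
    {"z": 4, "wz": 5},
    {"z": 4, "wz": 5}
  ],
  "force": 40
}}

```text
invalid input
```

{"fn": "carry_out", "kwargs": {
  "rows": [
    {"x": 2.4, "y": 3.2, "wz": 5},
    {"x": 2.4, "y": 3.2, "wz": 5},
    {"x": 2.4, "y": 3.2, "wz": 5},
    {"x": 2.4, "y": 3.2, "wz": 5},
    {"x": 2.4, "y": 3.2, "wz": 5}
  ]
}}

```text
invalid input
```

{"fn": "carry_out", "kwargs": {
  "rows": [
    {"x": 2.4, "y": 3.2, "wz": 1.6},
    {"x": 2.4, "y": 3.2, "wz": 1},
    {"x": 2.4, "y": 3.2, "wz": 1},
    {"x": 2.4, "y": 3.2, "wz": 1},
    {"x": 2.4, "y": 3.2, "wz": 1}
  ]
}}

```text
invalid input
```

{"fn": "carry_out", "kwargs": {
  "rows": [
    {"x": 1.0, "y": 3.8},
    {"x": 1.0, "y": 3.8},
    {"x": 1.0, "y": 3.8},
    {"x": 1.0, "y": 3.8},
    {"x": 1.0, "y": 3.8}
  ]
}}

```text
invalid input
```

{"fn": "carry_out", "kwargs": {
  "rows": [
    {"y": 3.5, "z": -2},
    {"y": 3.5, "z": -2},
    {"y": 3.5, "z": -2},
    {"y": 3.5, "z": -2},
    {"y": 3.5, "z": -2}
  ]
}}

```text
invalid input
```

{"fn": "carry_out", "kwargs": {
  "rows": [
    {"x": -1.2, "y": 2.8, "z": -2},
    {"x": -1.2, "y": 2.8, "z": -2},
    {"x": -1.2, "y": 2.8, "z": -2},
    {"x": -1.2, "y": 2.8, "z": -2},
    {"x": -1.2, "y": 2.8, "z": -2}
  ]
}}

```text
invalid input
```

{"fn": "carry_out", "kwargs": {
  "rows": [
    {"x": 0, "y": 0, "z": 4, "wx": 0, "wy": 0, "wz": 5, "hand": 1},
    {"x": 0, "y": 0, "z": 4, "wx": 0, "wy": 0, "wz": 5, "hand": 1},
    {"x": 0, "y": 0, "z": 4, "wx": 0, "wy": 0, "wz": 5, "hand": 1},
    {"x": 0, "y": 0, "z": 4, "wx": 0, "wy": 0, "wz": 5, "hand": 1},
    {"x": 0, "y": 0, "z": 4, "wx": 0, "wy": 0, "wz": 5, "hand": 1}
  ],
  "force": 40
}}

```text
t: 0.67
tcp_pos: [188.6, -621.5, 450.4]
eef_rot: [-180.0, 0.0, 42.1]
wrist_force: [0.6, -1.1, -1.2]
grip_width: 1.002
gripper_force: 0.0
```

{"fn": "carry_out", "kwargs": {
  "rows": [
    {"x": 2.4, "y": 3.2, "z": 0, "wx": 0, "wy": 0, "wz": 5, "hand": 1},
    {"x": 2.4, "y": 3.2, "z": 0, "wx": 0, "wy": 0, "wz": 5, "hand": 1},
    {"x": 2.4, "y": 3.2, "z": 0, "wx": 0, "wy": 0, "wz": 5, "hand": 1},
    {"x": 2.4, "y": 3.2, "z": 0, "wx": 0, "wy": 0, "wz": 5, "hand": 1},
    {"x": 2.4, "y": 3.2, "z": 0, "wx": 0, "wy": 0, "wz": 5, "hand": 1}
  ]
}}

```text
t: 1.08
tcp_pos: [309.6, -460.2, 448.4]
eef_rot: [180.0, 0.0, 67.1]
wrist_force: [0.1, -0.2, 0.6]
grip_width: 1.001
gripper_force: 0.0
```

{"fn": "carry_out", "kwargs": {
  "rows": [
    {"x": 2.4, "y": 3.2, "z": 0, "wx": 0, "wy": 0, "wz": 5, "hand": 1},
    {"x": 2.4, "y": 3.2, "z": 0, "wx": 0, "wy": 0, "wz": 1.4, "hand": 1},
    {"x": 2.4, "y": 3.2, "z": 0, "wx": 0, "wy": 0, "wz": 0, "hand": 1},
    {"x": 2.4, "y": 3.2, "z": 0, "wx": 0, "wy": 0, "wz": 0, "hand": 1},
    {"x": 2.4, "y": 3.2, "z": 0, "wx": 0, "wy": 0, "wz": 0, "hand": 1}
  ]
}}

```text
t: 1.5
tcp_pos: [429.5, -300.2, 448.5]
eef_rot: [180.0, 0.0, 73.3]
wrist_force: [0.9, -0.9, 0.5]
grip_width: 1.001
gripper_force: 0.0
```

{"fn": "carry_out", "kwargs": {
  "rows": [
    {"x": 1, "y": 3.8, "z": 0, "wx": 0, "wy": 0, "wz": 0, "hand": 1},
    {"x": 1, "y": 3.8, "z": 0, "wx": 0, "wy": 0, "wz": 0, "hand": 1},
    {"x": 1, "y": 3.8, "z": 0, "wx": 0, "wy": 0, "wz": 0, "hand": 1},
    {"x": 1, "y": 3.8, "z": 0, "wx": 0, "wy": 0, "wz": 0, "hand": 1},
    {"x": 1, "y": 3.8, "z": 0, "wx": 0, "wy": 0, "wz": 0, "hand": 1}
  ]
}}

```text
t: 1.92
tcp_pos: [478.8, -110.1, 448.5]
eef_rot: [180.0, 0.0, 73.3]
wrist_force: [0.7, 0.1, -0.6]
grip_width: 1.003
gripper_force: 0.0
```

{"fn": "carry_out", "kwargs": {
  "rows": [
    {"x": 0, "y": 3.5, "z": -2, "wx": 0, "wy": 0, "wz": 0, "hand": 1},
    {"x": 0, "y": 3.5, "z": -2, "wx": 0, "wy": 0, "wz": 0, "hand": 1},
    {"x": 0, "y": 3.5, "z": -2, "wx": 0, "wy": 0, "wz": 0, "hand": 1},
    {"x": 0, "y": 3.5, "z": -2, "wx": 0, "wy": 0, "wz": 0, "hand": 1},
    {"x": 0, "y": 3.5, "z": -2, "wx": 0, "wy": 0, "wz": 0, "hand": 1}
  ]
}}

```text
t: 2.33
tcp_pos: [478.5, 64.5, 347.7]
eef_rot: [180.0, -0.0, 73.3]
wrist_force: [0.4, -0.3, -0.7]
grip_width: 0.999
gripper_force: 0.0
```

{"fn": "carry_out", "kwargs": {
  "rows": [
    {"x": -1.2, "y": 2.8, "z": -2, "wx": 0, "wy": 0, "wz": 0, "hand": 1},
    {"x": -1.2, "y": 2.8, "z": -2, "wx": 0, "wy": 0, "wz": 0, "hand": 1},
    {"x": -1.2, "y": 2.8, "z": -2, "wx": 0, "wy": 0, "wz": 0, "hand": 1},
    {"x": -1.2, "y": 2.8, "z": -2, "wx": 0, "wy": 0, "wz": 0, "hand": 1},
    {"x": -1.2, "y": 2.8, "z": -2, "wx": 0, "wy": 0, "wz": 0, "hand": 1}
  ]
}}

```text
t: 2.75
tcp_pos: [418.2, 204.1, 247.5]
eef_rot: [180.0, -0.0, 73.3]
wrist_force: [1.7, 0.1, -0.3]
grip_width: 1.002
gripper_force: 0.0
```

Run:
```python
from h import *
s=sensors.sense();c=optics.read_camera("wrist");print(s["tcp_pos"],s["eef_rot"],s["qpos"])
cv2.imwrite("pics/w1.png",c["img"]);cv2.imwrite("pics/v4.png",cv2.resize(c["img"],(800,600)))
for P in [(419,206,106),(425,231,106),(413,182,106)]: print(np.round(wproj(c,s,P),1))
```

```text
[418.17427338 204.07680184 247.54100571] [ 1.79978858e+02 -1.49768387e-02  7.32609411e+01] [ -8.08401823  23.16238876 -29.19186086 114.8445337   15.55402303
  45.71895172 -63.00328403]
[258.9 183.8]
[257.3 157.2]
[260.1 208.2]
```

View pics/v4.png

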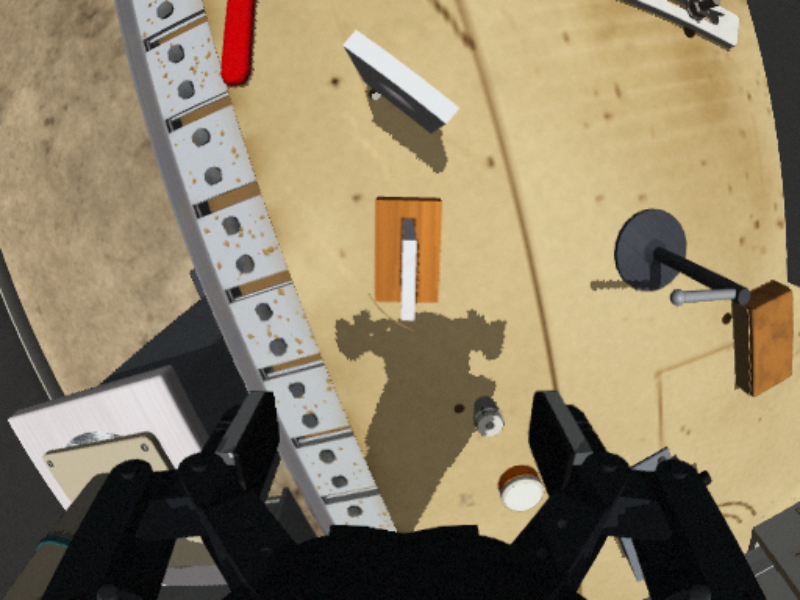

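Wrist view: the tag's top face runs from (409,240) to (408,321), the hook ball is at (678,297), the post top at (743,295), and the foot at (651,249).

Run:
```python
from h import *
np.set_printoptions(precision=1,suppress=True)
s=sensors.sense();c=optics.read_camera("wrist");k=.64
im=c["img"];m=(im.min(2)>190).astype(np.uint8);m[:140]=0;m[215:]=0;m[:,:245]=0;m[:,280:]=0
n=cv2.findNonZero(m);R=cv2.minAreaRect(n);print(R);b=cv2.boxPoints(R)
P=np.array([wonz(c,s,u,v,106)[:2] for u,v in b]);print(P,P.mean(0));d=np.diff(np.r_[P,P[:1]],axis=0);print(np.hypot(*d.T),np.degrees(np.arctan2(d[:,1],d[:,0])))
print("ball",wonz(c,s,678*k,297*k,142),"post",wonz(c,s,743*k,295*k,138),"foot",wonz(c,s,651*k,249*k,6))
```

```text
((268.9616394042969, 183.99853515625), (8.07095718383789, 50.27052307128906), 2.2025978565216064)
[[411.3 187.5]
 [426.5 234.3]
 [433.5 232. ]
 [418.7 185. ]] [422.5 209.7]
[49.2  7.4 49.3  7.8] [  72.1  -18.2 -107.5  161.5]
ball [570.1 174.1 142. ] post [625.3 158.5 138. ] foot [624.6 159.1   6. ]
```

Run:
```python
from h import *
np.set_printoptions(precision=1,suppress=True)
s=sensors.sense();c=optics.read_camera("wrist");print(s["t"],s["tcp_pos"],s["eef_rot"])
im=c["img"];cv2.imwrite("pics/w2.png",im);a=cv2.imread("pics/w1.png")
print(cv2.phaseCorrelate(cv2.cvtColor(a,6).astype(np.float32)[:240,100:480],cv2.cvtColor(im,6).astype(np.float32)[:240,100:480]))
m=(im.min(2)>190).astype(np.uint8);m[:140]=0;m[215:]=0;m[:,:245]=0;m[:,280:]=0
print(cv2.minAreaRect(cv2.findNonZero(m)))
```

```text
2.85 [414.9 207.3 246.2] [-179.7    0.    73.8]
((4.0012342009783595, 0.024260165050080218), 0.5253423167599572)
((266.4105529785156, 181.4518280029297), (8.117485046386719, 51.03717803955078), 1.7357046604156494)
```

The arm was still swinging, so I'll let it settle and then measure.

{"fn": "carry_out", "kwargs": {
  "rows": [
    {"x": 0, "y": 0, "z": 0, "wx": 0, "wy": 0, "wz": -0.8, "hand": 0},
    {"x": 0, "y": 0, "z": 0, "wx": 0, "wy": 0, "wz": 0, "hand": 0},
    {"x": 0, "y": 0, "z": 0, "wx": 0, "wy": 0, "wz": 0, "hand": 0},
    {"x": 0, "y": 0, "z": 0, "wx": 0, "wy": 0, "wz": 0, "hand": 0},
    {"x": 0, "y": 0, "z": 0, "wx": 0, "wy": 0, "wz": 0, "hand": 0}
  ]
}}

```text
t: 3.32
tcp_pos: [419.5, 202.2, 248.8]
eef_rot: [179.9, -0.0, 72.4]
wrist_force: [0.2, 0.5, -0.4]
grip_width: 0.501
gripper_force: 0.0
```

Run:
```python
from h import *
np.set_printoptions(precision=1,suppress=True)
s=sensors.sense();c=optics.read_camera("wrist");print(s["tcp_pos"],s["eef_rot"],s["qd"])
im=c["img"];cv2.imwrite("pics/w3.png",im)
m=(im.min(2)>190).astype(np.uint8);m[:140]=0;m[215:]=0;m[:,:245]=0;m[:,280:]=0
n=cv2.findNonZero(m);R=cv2.minAreaRect(n);b=cv2.boxPoints(R)
P=np.array([wonz(c,s,u,v,106)[:2] for u,v in b]);print(R[0],P.mean(0));d=np.diff(np.r_[P,P[:1]],axis=0);print(np.hypot(*d.T),np.degrees(np.arctan2(d[:,1],d[:,0])))
a=cv2.imread("pics/w1.png")
print("shift",[np.array(R[0])-(261.8,179.5)])
cv2.imwrite("pics/v5.png",cv2.resize(im[120:270,380:512],None,fx=4,fy=4,interpolation=cv2.INTER_CUBIC))
```

```text
[419.5 202.2 248.8] [179.9  -0.   72.4] [-0.3  0.2 -0.1  0.1 -0.  -0.1 -0.1]
(259.0, 177.0) [422.3 209.6]
[ 7.4 49.   7.7 49. ] [ -17.6 -107.4  162.3   72.2]
shift [array([-2.8, -2.5])]
```

View pics/v5.png

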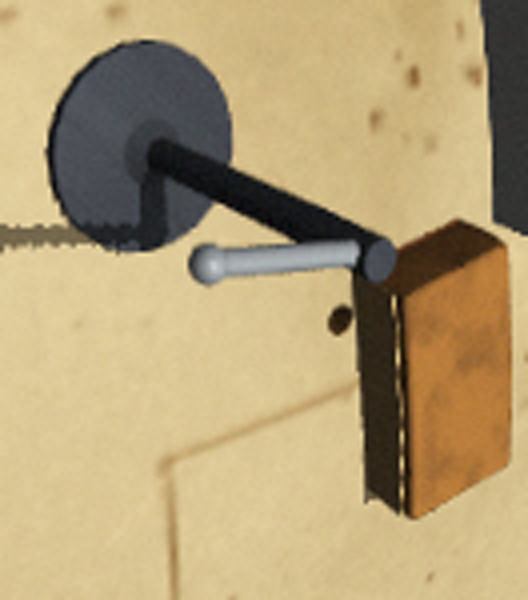

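{"fn": "carry_out", "kwargs": {
  "rows": [
    {"x": 0.35, "y": 0.65, "z": -3, "wx": 0, "wy": 0, "wz": 0, "hand": 0},
    {"x": 0, "y": 0, "z": -3, "wx": 0, "wy": 0, "wz": 0, "hand": 0},
    {"x": 0, "y": 0, "z": -3, "wx": 0, "wy": 0, "wz": 0, "hand": 0},
    {"x": 0, "y": 0, "z": -3, "wx": 0, "wy": 0, "wz": 0, "hand": 0},
    {"x": 0, "y": 0, "z": -2.8, "wx": 0, "wy": 0, "wz": 0, "hand": 0}
  ]
}}

```text
t: 3.78
tcp_pos: [422.6, 209.2, 99.1]
eef_rot: [180.0, -0.0, 72.4]
wrist_force: [-0.8, 0.7, 0.6]
grip_width: 0.5
gripper_force: 0.0
```

Run:
```python
from h import *
np.set_printoptions(precision=1,suppress=True)
c=optics.read_camera("wrist");s=dict(tcp_pos=[419.5,202.2,248.8],eef_rot=[179.9,0,72.4])
print("ball",wonz(c,s,431.75,185.75,142),"post",wonz(c,s,474,185,138),"foot",wonz(c,s,414.75,156.75,6))
```

```text
ball [577.  164.6 142. ] post [633.3 146.9 138. ] foot [631.5 147.9   6. ]
```

{"fn": "carry_out", "kwargs": {
  "rows": [
    {"x": 0, "y": 0, "z": 0, "wx": 0, "wy": 0, "wz": 0, "hand": 0},
    {"x": 0, "y": 0, "z": 0, "wx": 0, "wy": 0, "wz": 0, "hand": 0},
    {"x": 0, "y": 0, "z": 0, "wx": 0, "wy": 0, "wz": 0, "hand": -0.5},
    {"x": 0, "y": 0, "z": 0, "wx": 0, "wy": 0, "wz": 0, "hand": -1},
    {"x": 0, "y": 0, "z": 0, "wx": 0, "wy": 0, "wz": 0, "hand": -1}
  ],
  "force": 40
}}

```text
t: 4.25
tcp_pos: [423.4, 209.9, 101.8]
eef_rot: [179.9, -0.1, 72.5]
wrist_force: [-4.1, -0.9, 26.7]
grip_width: 0.082
gripper_force: 36.6
```

{"fn": "carry_out", "kwargs": {
  "rows": [
    {"x": 0, "y": 0, "z": 0, "wx": 0, "wy": 0, "wz": 0, "hand": -1},
    {"x": 0, "y": 0, "z": 0, "wx": 0, "wy": 0, "wz": 0, "hand": -1},
    {"x": 0, "y": 0, "z": 0, "wx": 0, "wy": 0, "wz": 0, "hand": -1},
    {"x": 0, "y": 0, "z": 0, "wx": 0, "wy": 0, "wz": 0, "hand": -1},
    {"x": 0, "y": 0, "z": 0, "wx": 0, "wy": 0, "wz": 0, "hand": -1}
  ]
}}

```text
t: 4.67
tcp_pos: [423.2, 210.0, 101.9]
eef_rot: [179.9, -0.1, 72.5]
wrist_force: [-1.2, -0.6, 6.3]
grip_width: 0.082
gripper_force: 39.8
```

Gripped. Lift and go in front of the ball: hook axis at -18°, post at (632,147), ball at (576.5,165).

{"fn": "carry_out", "kwargs": {
  "rows": [
    {"x": 0, "y": 0, "z": 1.5, "wx": 0, "wy": 0, "wz": 0, "hand": -1},
    {"x": 0, "y": 0, "z": 1.5, "wx": 0, "wy": 0, "wz": 0, "hand": -1},
    {"x": 0, "y": 0, "z": 1.7, "wx": 0, "wy": 0, "wz": 0, "hand": -1},
    {"x": 0, "y": 0, "z": 1.7, "wx": 0, "wy": 0, "wz": 0, "hand": -1},
    {"x": 0, "y": 0, "z": 1.7, "wx": 0, "wy": 0, "wz": 0, "hand": -1}
  ]
}}

```text
t: 5.08
tcp_pos: [422.4, 209.4, 182.9]
eef_rot: [180.0, -0.0, 72.5]
wrist_force: [0.5, -0.9, -0.4]
grip_width: 0.081
gripper_force: 39.3
```

{"fn": "carry_out", "kwargs": {
  "rows": [
    {"x": 2.5, "y": -0.7, "z": 0, "wx": 0, "wy": 0, "wz": 0, "hand": -1},
    {"x": 2.5, "y": -0.7, "z": 0, "wx": 0, "wy": 0, "wz": 0, "hand": -1},
    {"x": 2.5, "y": -0.7, "z": 0, "wx": 0, "wy": 0, "wz": 0, "hand": -1},
    {"x": 2.5, "y": -0.7, "z": 0, "wx": 0, "wy": 0, "wz": 0, "hand": -1},
    {"x": 1.9, "y": -0.5, "z": 0, "wx": 0, "wy": 0, "wz": 0, "hand": -1}
  ]
}}

```text
t: 5.5
tcp_pos: [543.7, 175.1, 182.3]
eef_rot: [179.9, -0.0, 72.4]
wrist_force: [0.3, -0.5, -1.0]
grip_width: 0.083
gripper_force: 39.3
```

{"fn": "carry_out", "kwargs": {
  "rows": [
    {"x": 0, "y": 0, "z": 0, "wx": 0, "wy": 0, "wz": 0, "hand": -1},
    {"x": 0, "y": 0, "z": 0, "wx": 0, "wy": 0, "wz": 0, "hand": -1},
    {"x": 0, "y": 0, "z": 0, "wx": 0, "wy": 0, "wz": 0, "hand": -1},
    {"x": 0, "y": 0, "z": 0, "wx": 0, "wy": 0, "wz": 0, "hand": -1},
    {"x": 0, "y": 0, "z": 0, "wx": 0, "wy": 0, "wz": 0, "hand": -1}
  ]
}}

```text
t: 5.92
tcp_pos: [540.4, 177.1, 181.6]
eef_rot: [-180.0, 0.0, 72.6]
wrist_force: [-0.8, -0.1, -0.6]
grip_width: 0.085
gripper_force: 39.3
```

Run:
```python
from h import *
s=sensors.sense();c=optics.read_camera("wrist");S=optics.read_camera("scene");print(s["tcp_pos"],s["eef_rot"])
a=c["img"];b=S["img"];cv2.imwrite("pics/w4.png",a);cv2.imwrite("pics/s4.png",b)
x=cv2.resize(a[120:270,180:380],(800,600))[:, :]
cv2.imwrite("pics/v6.png",np.hstack([cv2.resize(a[80:280,190:324],(400,600)),cv2.resize(b[170:290,160:240],(400,600),interpolation=cv2.INTER_CUBIC)]))
```

```text
[540.3920441  177.06613311 181.60626541] [-1.79981229e+02  4.67416921e-03  7.25765576e+01]
```

View pics/v6.png

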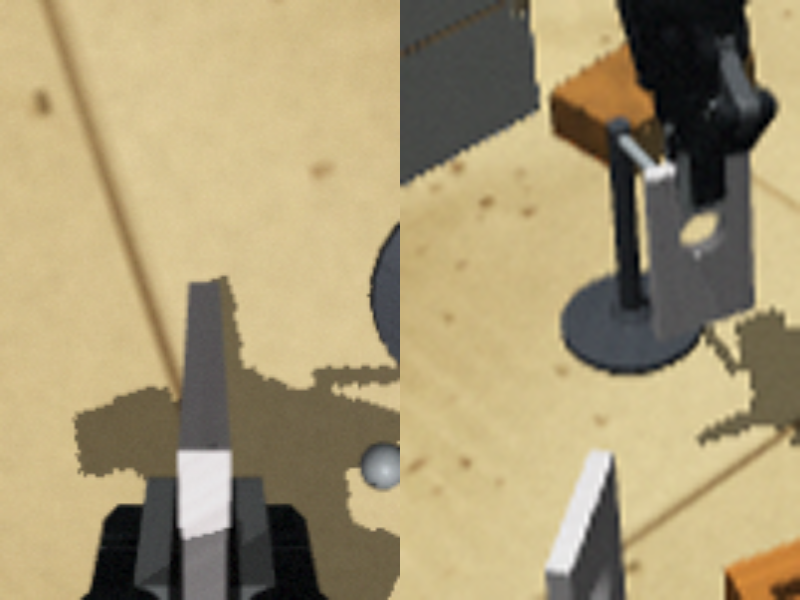

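Left: the tag held between the pads with its top face visible, and the ball at (381,466). Right: the hole at (699,230), just short of the ball.

Run:
```python
from h import *
np.set_printoptions(precision=1,suppress=True)
s=sensors.sense();c=optics.read_camera("wrist");S=optics.read_camera("scene");print(s["tcp_pos"],s["eef_rot"])
B=wonz(c,s,317.6,235.3,142);print("ball",B)
t=np.array(s["tcp_pos"]);x=np.array([np.cos(np.radians(-18)),np.sin(np.radians(-18)),0]);y=np.array([-x[1],x[0],0])
print("ball rel TCP in hook axes",(B-t)@x,(B-t)@y)
o,d=ray(S,219.8,216.);h=o+d*((t-x*4-o)@x)/(d@x);print("hole(face)",h,(h-t)@y, h[2]-t[2])
```

```text
[540.8 176.9 181.5] [-180.     0.    72.6]
ball [575.9 164.7 142. ]
ball rel TCP in hook axes 37.19783392082337 -0.7942137061252506
hole(face) [536.9 178.  146.3] -0.17776445035032337 -35.286786319825296
```

{"fn": "carry_out", "kwargs": {
  "rows": [
    {"x": 0.8, "y": -0.3, "z": 0, "wx": 0, "wy": 0, "wz": 0, "hand": -1},
    {"x": 0.8, "y": -0.3, "z": 0, "wx": 0, "wy": 0, "wz": 0, "hand": -1},
    {"x": 0.8, "y": -0.3, "z": 0, "wx": 0, "wy": 0, "wz": 0, "hand": -1},
    {"x": 0.8, "y": -0.25, "z": 0, "wx": 0, "wy": 0, "wz": 0, "hand": -1},
    {"x": 0.8, "y": -0.25, "z": 0, "wx": 0, "wy": 0, "wz": 0, "hand": -1}
  ]
}}

```text
t: 6.53
tcp_pos: [582.6, 161.8, 181.2]
eef_rot: [180.0, 0.0, 72.4]
wrist_force: [-0.1, 0.7, -0.7]
grip_width: 0.08
gripper_force: 39.3
```

{"fn": "carry_out", "kwargs": {
  "rows": [
    {"x": 0.5, "y": -0.16, "z": -0.1, "wx": 0, "wy": 0, "wz": 0, "hand": -1},
    {"x": 0.5, "y": -0.16, "z": -0.1, "wx": 0, "wy": 0, "wz": 0, "hand": -1},
    {"x": 0.5, "y": -0.16, "z": -0.1, "wx": 0, "wy": 0, "wz": 0, "hand": -1},
    {"x": 0.5, "y": -0.16, "z": -0.1, "wx": 0, "wy": 0, "wz": 0, "hand": -1},
    {"x": 0.5, "y": -0.16, "z": -0.1, "wx": 0, "wy": 0, "wz": 0, "hand": -1}
  ]
}}

```text
t: 6.95
tcp_pos: [606.7, 154.5, 176.1]
eef_rot: [-180.0, 0.0, 72.5]
wrist_force: [-0.5, 0.0, -1.5]
grip_width: 0.086
gripper_force: 39.3
```

Run:
```python
from h import *
s=sensors.sense();c=optics.read_camera("wrist");S=optics.read_camera("scene");print(s["tcp_pos"],s["wrist_force"],s["wrist_torque"])
a=c["img"];b=S["img"]
cv2.imwrite("pics/v7.png",np.hstack([cv2.resize(a[80:280,190:324],(400,600)),cv2.resize(b[150:270,170:250],(400,600),interpolation=cv2.INTER_CUBIC)]))
```

```text
[606.67468968 154.48996227 176.11296577] [-0.46473869  0.04867477 -1.47355129] [-0.03900865  0.0370431   0.02585582]
```

View pics/v7.png

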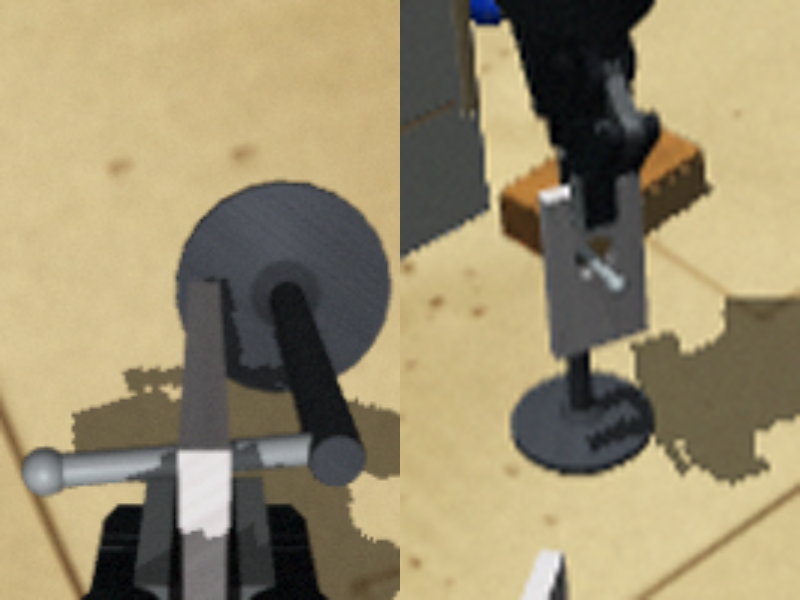

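The bar is through the hole and the ball is out in front. Lower until it rests, then release.

{"fn": "carry_out", "kwargs": {
  "rows": [
    {"x": 0, "y": 0, "z": -0.2, "wx": 0, "wy": 0, "wz": 0, "hand": -1},
    {"x": 0, "y": 0, "z": -0.2, "wx": 0, "wy": 0, "wz": 0, "hand": -1},
    {"x": 0, "y": 0, "z": -0.2, "wx": 0, "wy": 0, "wz": 0, "hand": -1},
    {"x": 0, "y": 0, "z": -0.2, "wx": 0, "wy": 0, "wz": 0, "hand": -1},
    {"x": 0, "y": 0, "z": -0.1, "wx": 0, "wy": 0, "wz": 0, "hand": -1}
  ]
}}

```text
t: 7.47
tcp_pos: [606.0, 154.6, 167.0]
eef_rot: [-180.0, 0.0, 72.5]
wrist_force: [0.3, -0.8, -1.0]
grip_width: 0.083
gripper_force: 39.3
```

{"fn": "carry_out", "kwargs": {
  "rows": [
    {"x": 0, "y": 0, "z": -0.1, "wx": 0, "wy": 0, "wz": 0, "hand": -1},
    {"x": 0, "y": 0, "z": 0, "wx": 0, "wy": 0, "wz": 0, "hand": -1},
    {"x": 0, "y": 0, "z": 0, "wx": 0, "wy": 0, "wz": 0, "hand": -1},
    {"x": 0, "y": 0, "z": 0, "wx": 0, "wy": 0, "wz": 0, "hand": -1},
    {"x": 0, "y": 0, "z": 0, "wx": 0, "wy": 0, "wz": 0, "hand": -1}
  ]
}}

```text
t: 7.88
tcp_pos: [606.3, 154.7, 166.5]
eef_rot: [-180.0, -0.0, 72.5]
wrist_force: [-1.7, 0.0, 1.5]
grip_width: 0.084
gripper_force: 39.7
```

{"fn": "carry_out", "kwargs": {
  "rows": [
    {"x": 0, "y": 0, "z": -0.1, "wx": 0, "wy": 0, "wz": 0, "hand": -1},
    {"x": 0, "y": 0, "z": 0, "wx": 0, "wy": 0, "wz": 0, "hand": -1},
    {"x": 0, "y": 0, "z": 0, "wx": 0, "wy": 0, "wz": 0, "hand": -1},
    {"x": 0, "y": 0, "z": 0, "wx": 0, "wy": 0, "wz": 0, "hand": -1},
    {"x": 0, "y": 0, "z": 0, "wx": 0, "wy": 0, "wz": 0, "hand": -1}
  ]
}}

```text
t: 8.3
tcp_pos: [606.5, 154.7, 166.2]
eef_rot: [180.0, -0.0, 72.5]
wrist_force: [-2.8, -1.2, 7.0]
grip_width: 0.084
gripper_force: 40.5
```

Contact. Open slightly while keeping clear of the post, then rise.

{"fn": "carry_out", "kwargs": {
  "rows": [
    {"x": 0, "y": 0, "z": 0.1, "wx": 0, "wy": 0, "wz": 0, "hand": -0.7},
    {"x": 0, "y": 0, "z": 0, "wx": 0, "wy": 0, "wz": 0, "hand": -0.5},
    {"x": 0, "y": 0, "z": 0, "wx": 0, "wy": 0, "wz": 0, "hand": -0.5},
    {"x": 0, "y": 0, "z": 0, "wx": 0, "wy": 0, "wz": 0, "hand": -0.5},
    {"x": 0, "y": 0, "z": 0, "wx": 0, "wy": 0, "wz": 0, "hand": -0.5}
  ]
}}

```text
t: 8.72
tcp_pos: [606.4, 154.4, 166.1]
eef_rot: [-180.0, 0.0, 72.5]
wrist_force: [0.1, -0.0, 0.1]
grip_width: 0.248
gripper_force: 0.0
```

{"fn": "carry_out", "kwargs": {
  "rows": [
    {"x": 0, "y": 0, "z": 1, "wx": 0, "wy": 0, "wz": 0, "hand": -0.5},
    {"x": 0, "y": 0, "z": 2, "wx": 0, "wy": 0, "wz": 0, "hand": -0.5},
    {"x": 0, "y": 0, "z": 3, "wx": 0, "wy": 0, "wz": 0, "hand": -0.5},
    {"x": 0, "y": 0, "z": 4, "wx": 0, "wy": 0, "wz": 0, "hand": -0.5},
    {"x": 0, "y": 0, "z": 3, "wx": 0, "wy": 0, "wz": 0, "hand": -0.5}
  ]
}}

```text
t: 9.13
tcp_pos: [606.7, 155.0, 299.6]
eef_rot: [179.9, -0.1, 72.5]
wrist_force: [0.5, 0.7, 1.0]
grip_width: 0.248
gripper_force: 0.0
```

Run:
```python
from h import *
s=sensors.sense();S=optics.read_camera("scene");print(s["tcp_pos"],s["eef_rot"],s["qpos"])
b=S["img"]
cv2.imwrite("pics/v8.png",cv2.resize(b[150:270,170:270],(500,600),interpolation=cv2.INTER_CUBIC))
```

```text
[606.69497353 154.99458916 299.62730748] [ 1.79909954e+02 -9.34414051e-02  7.25128474e+01] [  0.20204441  33.35431403 -28.62427601  86.81773772  17.02215531
  64.0531088  -49.38635355]
```

View pics/v8.png

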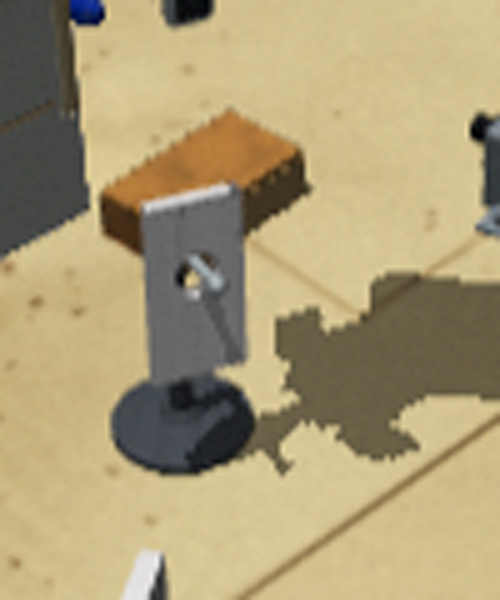

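The tag hangs free on the bar. Now to the key, turning to yaw about 203° so the later clockwise turn stays within the last joint's range.

{"fn": "carry_out", "kwargs": {
  "rows": [
    {"x": -1, "y": -2.1, "z": 0, "wx": 0, "wy": 0, "wz": 6.5, "hand": 0},
    {"x": -1, "y": -2.1, "z": 0, "wx": 0, "wy": 0, "wz": 6.5, "hand": 0},
    {"x": -1, "y": -2.1, "z": 0, "wx": 0, "wy": 0, "wz": 6.5, "hand": 0},
    {"x": -1, "y": -2.1, "z": 0, "wx": 0, "wy": 0, "wz": 6.5, "hand": 0},
    {"x": -1, "y": -2.1, "z": 0, "wx": 0, "wy": 0, "wz": 6.5, "hand": 0}
  ]
}}

```text
t: 9.6
tcp_pos: [555.8, 48.7, 296.8]
eef_rot: [180.0, 0.0, 105.3]
wrist_force: [1.2, -0.5, -1.4]
grip_width: 0.497
gripper_force: 0.0
```

{"fn": "carry_out", "kwargs": {
  "rows": [
    {"x": -1, "y": -2.1, "z": 0, "wx": 0, "wy": 0, "wz": 6.5, "hand": 0},
    {"x": -1, "y": -2.1, "z": 0, "wx": 0, "wy": 0, "wz": 6.5, "hand": 0},
    {"x": -1, "y": -2.1, "z": 0, "wx": 0, "wy": 0, "wz": 6.5, "hand": 0},
    {"x": -1, "y": -2.1, "z": 0, "wx": 0, "wy": 0, "wz": 6.5, "hand": 0},
    {"x": -1, "y": -2.1, "z": 0, "wx": 0, "wy": 0, "wz": 6.5, "hand": 0}
  ]
}}

```text
t: 10.02
tcp_pos: [505.8, -56.5, 296.8]
eef_rot: [180.0, 0.0, 137.8]
wrist_force: [-0.2, -0.9, 0.2]
grip_width: 0.499
gripper_force: 0.0
```

{"fn": "carry_out", "kwargs": {
  "rows": [
    {"x": -1, "y": -2.1, "z": 0, "wx": 0, "wy": 0, "wz": 6.5, "hand": 0},
    {"x": -1, "y": -2.1, "z": 0, "wx": 0, "wy": 0, "wz": 6.5, "hand": 0},
    {"x": -1, "y": -2.1, "z": 0, "wx": 0, "wy": 0, "wz": 6.5, "hand": 0},
    {"x": -1, "y": -2.1, "z": 0, "wx": 0, "wy": 0, "wz": 6.5, "hand": 0},
    {"x": -1, "y": -2.1, "z": 0, "wx": 0, "wy": 0, "wz": 6.5, "hand": 0}
  ]
}}

```text
t: 10.43
tcp_pos: [455.8, -161.5, 296.8]
eef_rot: [-180.0, 0.0, 170.3]
wrist_force: [-0.2, 0.1, 0.1]
grip_width: 0.499
gripper_force: 0.0
```

Run:
```python
from h import *
s=sensors.sense();print(s["tcp_pos"],s["eef_rot"],s["qpos"])
```

```text
[ 455.81863132 -161.54878028  296.83270001] [-1.79956196e+02  3.49415786e-02  1.70306421e+02] [ 56.29355898  27.9753766  -58.46690593 108.06203262  27.70065449
  59.51731016  66.48940451]
```

{"fn": "carry_out", "kwargs": {
  "rows": [
    {"x": -1, "y": -2.1, "z": -0.5, "wx": 0, "wy": 0, "wz": 6.5, "hand": 0},
    {"x": -1, "y": -2.1, "z": -0.5, "wx": 0, "wy": 0, "wz": 6.5, "hand": 0},
    {"x": -1, "y": -2.1, "z": -0.5, "wx": 0, "wy": 0, "wz": 6.5, "hand": 0},
    {"x": -1, "y": -2, "z": -0.5, "wx": 0, "wy": 0, "wz": 6.5, "hand": 0},
    {"x": -0.8, "y": -2, "z": -0.5, "wx": 0, "wy": 0, "wz": 6.5, "hand": 0}
  ]
}}

```text
t: 10.85
tcp_pos: [407.5, -264.8, 271.5]
eef_rot: [-180.0, -0.0, -157.2]
wrist_force: [-0.2, 0.2, 0.0]
grip_width: 0.5
gripper_force: 0.0
```

{"fn": "carry_out", "kwargs": {
  "rows": [
    {"x": 0, "y": 0, "z": 0, "wx": 0, "wy": 0, "wz": 0, "hand": 0},
    {"x": 0, "y": 0, "z": 0, "wx": 0, "wy": 0, "wz": 0, "hand": 0},
    {"x": 0, "y": 0, "z": 0, "wx": 0, "wy": 0, "wz": 0, "hand": 0},
    {"x": 0, "y": 0, "z": 0, "wx": 0, "wy": 0, "wz": 0, "hand": 0},
    {"x": 0, "y": 0, "z": 0, "wx": 0, "wy": 0, "wz": 0, "hand": 0}
  ]
}}

```text
t: 11.27
tcp_pos: [409.0, -262.5, 271.9]
eef_rot: [-179.9, 0.0, -157.4]
wrist_force: [-0.3, 0.1, -0.2]
grip_width: 0.497
gripper_force: 0.0
```

Run:
```python
from h import *
s=sensors.sense();c=optics.read_camera("wrist");print(s["tcp_pos"],s["eef_rot"],s["qpos"])
a=c["img"];cv2.imwrite("pics/w9.png",a)
u,v=wproj(c,s,(407,-265,60));print(u,v);u,v=int(u),int(v)
np.save("o.npy",[u,v]);cv2.imwrite("pics/v9.png",cv2.resize(a[v-50:v+50,u-66:u+66],(792,600),interpolation=cv2.INTER_CUBIC))
```

```text
[ 409.04430741 -262.51271297  271.87267893] [-1.79948737e+02  2.38080103e-02 -1.57431368e+02] [ 72.55772298  33.86273343 -66.27768488 109.66148728  35.88033675
  60.59232765 103.4883783 ]
256.57120490039694 166.00165590785133
```

View pics/v9.png

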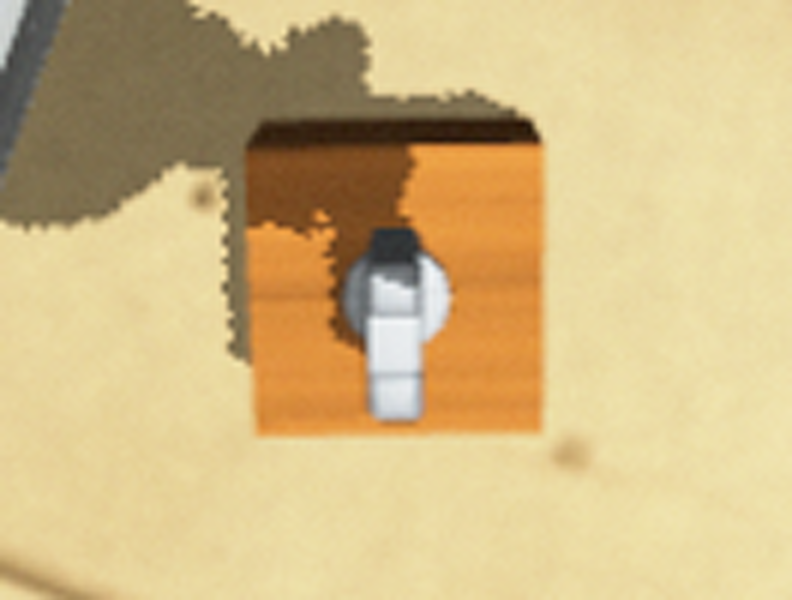

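Close view: the bow is centred at column 395 and vertical, the collar centre is at (397,298), and the holder is square to the image. So the yaw is right.

Run:
```python
from h import *
np.set_printoptions(precision=1,suppress=True)
s=sensors.sense();c=optics.read_camera("wrist");print(s["tcp_pos"],s["eef_rot"])
f=lambda x,y:(190+x/6,116+y/6)
print("collar",wonz(c,s,*f(397,298),50),"bow low end",wonz(c,s,*f(395,415),80), "bow mid", wonz(c,s,*f(395,345),86))
b=np.array([wonz(c,s,*f(*p),45)[:2] for p in[(246,145),(543,145),(543,432),(256,434)]]);d=np.diff(np.r_[b,b[:1]],axis=0);print(b.mean(0),np.hypot(*d.T),np.degrees(np.arctan2(d[:,1],d[:,0])))
```

```text
[ 409.  -262.6  271.8] [-180.     0.  -157.4]
collar [ 408.9 -264.9   50. ] bow low end [ 423.2 -259.1   80. ] bow mid [ 409.2 -264.8   86. ]
[ 408.7 -265. ] [59.4 60.2 59.9 60.7] [ 112.5   23.7  -67.  -156.8]
```

{"fn": "carry_out", "kwargs": {
  "rows": [
    {"x": 0, "y": -0.25, "z": -3.5, "wx": 0, "wy": 0, "wz": 0, "hand": 0},
    {"x": 0, "y": 0, "z": -3.5, "wx": 0, "wy": 0, "wz": 0, "hand": 0},
    {"x": 0, "y": 0, "z": -3.5, "wx": 0, "wy": 0, "wz": 0, "hand": 0},
    {"x": 0, "y": 0, "z": -2.5, "wx": 0, "wy": 0, "wz": 0, "hand": 0},
    {"x": 0, "y": 0, "z": -2, "wx": 0, "wy": 0, "wz": 0, "hand": 0}
  ]
}}

```text
t: 11.78
tcp_pos: [407.8, -265.3, 119.4]
eef_rot: [179.9, -0.1, -157.5]
wrist_force: [0.5, -0.1, 0.2]
grip_width: 0.498
gripper_force: 0.0
```

{"fn": "carry_out", "kwargs": {
  "rows": [
    {"x": 0, "y": 0, "z": -2, "wx": 0, "wy": 0, "wz": 0, "hand": 0},
    {"x": 0, "y": 0, "z": -1.5, "wx": 0, "wy": 0, "wz": 0, "hand": 0},
    {"x": 0, "y": 0, "z": -1.3, "wx": 0, "wy": 0, "wz": 0, "hand": 0},
    {"x": 0, "y": 0, "z": 0, "wx": 0, "wy": 0, "wz": 0, "hand": 0},
    {"x": 0, "y": 0, "z": 0, "wx": 0, "wy": 0, "wz": 0, "hand": 0}
  ]
}}

```text
t: 12.2
tcp_pos: [408.6, -265.4, 73.2]
eef_rot: [180.0, -0.0, -157.5]
wrist_force: [-0.1, -0.2, -0.7]
grip_width: 0.505
gripper_force: 0.0
```

Run:
```python
from h import *
s=sensors.sense();print(s["tcp_pos"],s["eef_rot"],s["qpos"],s["wrist_force"])
```

```text
[ 408.57796194 -265.41422368   73.24823278] [ 1.79959394e+02 -1.88159885e-02 -1.57460631e+02] [ 60.58074325  48.59130146 -48.27657693 119.64237759  59.56788327
  40.46528271  84.19849582] [-0.09601533 -0.2465368  -0.71029602]
```

{"fn": "carry_out", "kwargs": {
  "rows": [
    {"x": 0, "y": 0, "z": 0, "wx": 0, "wy": 0, "wz": 0, "hand": -0.4},
    {"x": 0, "y": 0, "z": 0, "wx": 0, "wy": 0, "wz": 0, "hand": -0.6},
    {"x": 0, "y": 0, "z": 0, "wx": 0, "wy": 0, "wz": 0, "hand": -1},
    {"x": 0, "y": 0, "z": 0, "wx": 0, "wy": 0, "wz": 0, "hand": -1},
    {"x": 0, "y": 0, "z": 0, "wx": 0, "wy": 0, "wz": 0, "hand": -1}
  ],
  "force": 60
}}

```text
t: 12.62
tcp_pos: [409.0, -266.2, 74.3]
eef_rot: [-179.9, 0.0, -157.5]
wrist_force: [-1.8, -0.3, 5.9]
grip_width: 0.106
gripper_force: 58.6
```

{"fn": "carry_out", "kwargs": {
  "rows": [
    {"x": 0, "y": 0, "z": 0, "wx": 0, "wy": 0, "wz": 0, "hand": -1},
    {"x": 0, "y": 0, "z": 0, "wx": 0, "wy": 0, "wz": 0, "hand": -1},
    {"x": 0, "y": 0, "z": 0, "wx": 0, "wy": 0, "wz": 0, "hand": -1},
    {"x": 0, "y": 0, "z": 0, "wx": 0, "wy": 0, "wz": 0, "hand": -1},
    {"x": 0, "y": 0, "z": 0, "wx": 0, "wy": 0, "wz": 0, "hand": -1}
  ],
  "force": 100
}}

```text
t: 13.03
tcp_pos: [409.0, -266.2, 74.4]
eef_rot: [-179.9, 0.0, -157.5]
wrist_force: [-0.5, 0.1, 7.3]
grip_width: 0.098
gripper_force: 97.6
```

{"fn": "carry_out", "kwargs": {
  "rows": [
    {"x": 0, "y": 0, "z": 2, "wx": 0, "wy": 0, "wz": 0, "hand": -1},
    {"x": 0, "y": 0, "z": 2.5, "wx": 0, "wy": 0, "wz": 0, "hand": -1},
    {"x": 0, "y": 0, "z": 3, "wx": 0, "wy": 0, "wz": 0, "hand": -1},
    {"x": 0, "y": 0, "z": 3, "wx": 0, "wy": 0, "wz": 0, "hand": -1},
    {"x": 0, "y": 0, "z": 3, "wx": 0, "wy": 0, "wz": 0, "hand": -1}
  ]
}}

```text
t: 13.45
tcp_pos: [408.0, -265.7, 209.8]
eef_rot: [180.0, -0.0, -157.5]
wrist_force: [0.9, -0.4, -1.3]
grip_width: 0.098
gripper_force: 97.8
```

{"fn": "carry_out", "kwargs": {
  "rows": [
    {"x": 2.1, "y": 0.9, "z": 0, "wx": 0, "wy": 0, "wz": -1.1, "hand": -1},
    {"x": 2.1, "y": 0.9, "z": 0, "wx": 0, "wy": 0, "wz": -1.1, "hand": -1},
    {"x": 2.1, "y": 0.9, "z": 0, "wx": 0, "wy": 0, "wz": -1.1, "hand": -1},
    {"x": 2.1, "y": 0.9, "z": 0, "wx": 0, "wy": 0, "wz": -1.1, "hand": -1},
    {"x": 2.1, "y": 0.9, "z": 0, "wx": 0, "wy": 0, "wz": -1.1, "hand": -1}
  ]
}}

```text
t: 13.87
tcp_pos: [514.0, -220.8, 208.5]
eef_rot: [-180.0, -0.0, -163.1]
wrist_force: [0.7, 0.2, -1.4]
grip_width: 0.097
gripper_force: 97.9
```

{"fn": "carry_out", "kwargs": {
  "rows": [
    {"x": 2.1, "y": 0.9, "z": 0, "wx": 0, "wy": 0, "wz": -1.1, "hand": -1},
    {"x": 2.1, "y": 0.9, "z": 0, "wx": 0, "wy": 0, "wz": -1.1, "hand": -1},
    {"x": 2.1, "y": 0.9, "z": 0, "wx": 0, "wy": 0, "wz": -1.1, "hand": -1},
    {"x": 2.1, "y": 0.9, "z": 0, "wx": 0, "wy": 0, "wz": -1.1, "hand": -1},
    {"x": 1.9, "y": 0.8, "z": 0, "wx": 0, "wy": 0, "wz": -1.1, "hand": -1}
  ]
}}

```text
t: 14.28
tcp_pos: [617.3, -176.3, 208.4]
eef_rot: [180.0, 0.0, -168.5]
wrist_force: [0.3, 0.1, -0.7]
grip_width: 0.101
gripper_force: 97.8
```

{"fn": "carry_out", "kwargs": {
  "rows": [
    {"x": 0, "y": 0, "z": 0, "wx": 0, "wy": 0, "wz": 0, "hand": -1},
    {"x": 0, "y": 0, "z": 0, "wx": 0, "wy": 0, "wz": 0, "hand": -1},
    {"x": 0, "y": 0, "z": 0, "wx": 0, "wy": 0, "wz": 0, "hand": -1},
    {"x": 0, "y": 0, "z": 0, "wx": 0, "wy": 0, "wz": 0, "hand": -1},
    {"x": 0, "y": 0, "z": 0, "wx": 0, "wy": 0, "wz": 0, "hand": -1}
  ]
}}

```text
t: 14.7
tcp_pos: [615.4, -178.0, 208.3]
eef_rot: [-180.0, -0.1, -168.6]
wrist_force: [-0.3, 0.3, -1.4]
grip_width: 0.095
gripper_force: 97.8
```

Run:
```python
from h import *
s=sensors.sense();c=optics.read_camera("wrist");print(s["tcp_pos"],s["eef_rot"],s["qpos"],s["gripper_force"],s["grip_width"])
a=c["img"];cv2.imwrite("pics/w10.png",a)
u,v=map(int,wproj(c,s,(617.5,-179,63)));print(u,v)
cv2.imwrite("pics/v10.png",cv2.resize(a[v-50:v+50,u-66:u+66],(792,600),interpolation=cv2.INTER_CUBIC))
```

```text
[ 615.43716116 -178.03030891  208.26625365] [-1.79970561e+02 -5.55083607e-02 -1.68570860e+02] [ 42.39854577  46.89230809 -53.02120906  89.96711278  40.49140729
  64.03466111  81.07006406] 97.79476046562195 0.0947561468345105
256 187
```

View pics/v10.png

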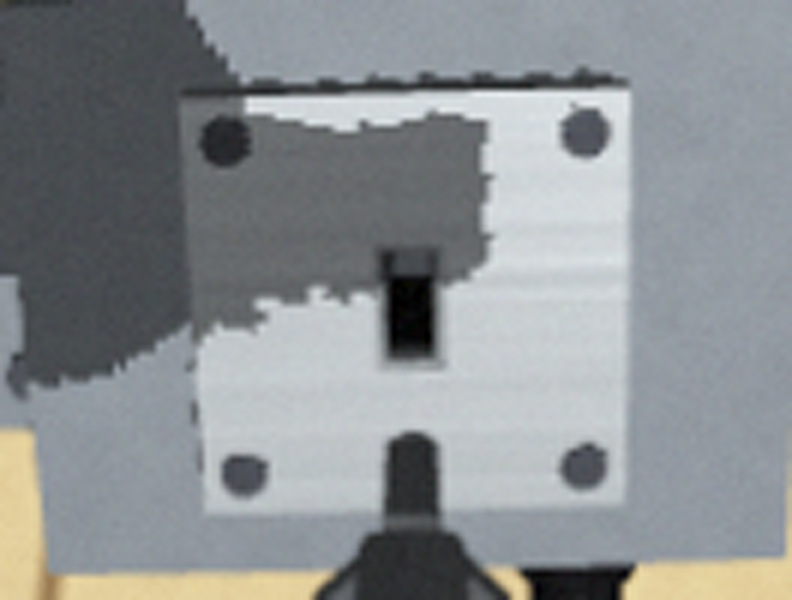

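The blade is at column 412, with its tip at row 435. The keyway's centre is at (411,307). The plate is nearly square to the image.

Run:
```python
from h import *
np.set_printoptions(precision=1,suppress=True)
s=sensors.sense();c=optics.read_camera("wrist");print(s["tcp_pos"],s["eef_rot"])
f=lambda x,y:(190+x/6,137+y/6)
print("keyway",wonz(c,s,*f(411,307),63))
print("slot ends",wonz(c,s,*f(411,248),63)-wonz(c,s,*f(411.5,366),63))
b=np.array([wonz(c,s,*f(*p),63)[:2] for p in[(182,93),(630,88),(626,505),(205,514)]]);d=np.diff(np.r_[b,b[:1]],axis=0);print(b.mean(0),np.hypot(*d.T),np.degrees(np.arctan2(d[:,1],d[:,0])))
b=np.array([wonz(c,s,*f(*p),63)[:2] for p in[(226,141),(584,132),(583,466),(244,475)]]);d=np.diff(np.r_[b,b[:1]],axis=0);print("screws",b.mean(0),np.hypot(*d.T),np.degrees(np.arctan2(d[:,1],d[:,0])))
# blade: nose centre seen at col 412; depth TCP-67
z=s["tcp_pos"][2]-60
print("blade pt at z",wonz(c,s,*f(412,480),z)-s["tcp_pos"])
```

```text
[ 615.6 -177.9  208.3] [-180.    -0.  -168.6]
keyway [ 618.4 -176.6   63. ]
slot ends [-19.4  -4.    0. ]
[ 618.5 -176.6] [69.8 70.6 70.7 71.5] [ 102.1   13.1  -77.2 -167.7]
screws [ 618.7 -176.9] [56.  56.4 56.3 56.6] [ 102.9   13.   -76.9 -167.3]
blade pt at z [ -3.4   0.1 -60. ]
```

{"fn": "carry_out", "kwargs": {
  "rows": [
    {"x": 0.27, "y": 0.05, "z": -2, "wx": 0, "wy": 0, "wz": 1.1, "hand": -1},
    {"x": 0, "y": 0, "z": -2, "wx": 0, "wy": 0, "wz": 0, "hand": -1},
    {"x": 0, "y": 0, "z": -2, "wx": 0, "wy": 0, "wz": 0, "hand": -1},
    {"x": 0, "y": 0, "z": -1.2, "wx": 0, "wy": 0, "wz": 0, "hand": -1},
    {"x": 0, "y": 0, "z": 0, "wx": 0, "wy": 0, "wz": 0, "hand": -1}
  ]
}}

```text
t: 15.22
tcp_pos: [617.0, -177.0, 133.6]
eef_rot: [179.9, -0.3, -167.4]
wrist_force: [-0.4, -0.4, -1.2]
grip_width: 0.097
gripper_force: 97.8
```

{"fn": "carry_out", "kwargs": {
  "rows": [
    {"x": 0, "y": 0, "z": 0, "wx": 0, "wy": 0, "wz": 0, "hand": -1},
    {"x": 0, "y": 0, "z": 0, "wx": 0, "wy": 0, "wz": 0, "hand": -1},
    {"x": 0, "y": 0, "z": 0, "wx": 0, "wy": 0, "wz": 0, "hand": -1},
    {"x": 0, "y": 0, "z": 0, "wx": 0, "wy": 0, "wz": 0, "hand": -1},
    {"x": 0, "y": 0, "z": 0, "wx": 0, "wy": 0, "wz": 0, "hand": -1}
  ]
}}

```text
t: 15.63
tcp_pos: [619.5, -176.5, 137.2]
eef_rot: [-180.0, 0.1, -167.4]
wrist_force: [0.6, -0.6, -0.9]
grip_width: 0.099
gripper_force: 97.8
```

{"fn": "carry_out", "kwargs": {
  "rows": [
    {"x": 0, "y": 0, "z": -0.2, "wx": 0, "wy": 0, "wz": 0, "hand": -1},
    {"x": 0, "y": 0, "z": -0.2, "wx": 0, "wy": 0, "wz": 0, "hand": -1},
    {"x": 0, "y": 0, "z": -0.2, "wx": 0, "wy": 0, "wz": 0, "hand": -1},
    {"x": 0, "y": 0, "z": 0, "wx": 0, "wy": 0, "wz": 0, "hand": -1},
    {"x": 0, "y": 0, "z": 0, "wx": 0, "wy": 0, "wz": 0, "hand": -1}
  ]
}}

```text
t: 16.05
tcp_pos: [618.9, -176.4, 130.0]
eef_rot: [180.0, -0.0, -167.4]
wrist_force: [0.0, 0.8, -0.9]
grip_width: 0.101
gripper_force: 97.8
```

{"fn": "carry_out", "kwargs": {
  "rows": [
    {"x": 0, "y": 0, "z": -0.2, "wx": 0, "wy": 0, "wz": 0, "hand": -1},
    {"x": 0, "y": 0, "z": -0.2, "wx": 0, "wy": 0, "wz": 0, "hand": -1},
    {"x": 0, "y": 0, "z": -0.2, "wx": 0, "wy": 0, "wz": 0, "hand": -1},
    {"x": 0, "y": 0, "z": 0, "wx": 0, "wy": 0, "wz": 0, "hand": -1},
    {"x": 0, "y": 0, "z": 0, "wx": 0, "wy": 0, "wz": 0, "hand": -1}
  ]
}}

```text
t: 16.47
tcp_pos: [618.9, -176.8, 123.9]
eef_rot: [-180.0, -0.0, -167.4]
wrist_force: [-0.8, -0.8, -1.9]
grip_width: 0.097
gripper_force: 97.8
```

In the mouth without resistance; go on.

{"fn": "carry_out", "kwargs": {
  "rows": [
    {"x": 0, "y": 0, "z": -0.2, "wx": 0, "wy": 0, "wz": 0, "hand": -1},
    {"x": 0, "y": 0, "z": -0.2, "wx": 0, "wy": 0, "wz": 0, "hand": -1},
    {"x": 0, "y": 0, "z": -0.2, "wx": 0, "wy": 0, "wz": 0, "hand": -1},
    {"x": 0, "y": 0, "z": -0.2, "wx": 0, "wy": 0, "wz": 0, "hand": -1},
    {"x": 0, "y": 0, "z": 0, "wx": 0, "wy": 0, "wz": 0, "hand": -1}
  ]
}}

```text
t: 16.88
tcp_pos: [618.8, -176.9, 115.8]
eef_rot: [-180.0, -0.1, -167.4]
wrist_force: [-2.2, -2.0, -1.9]
grip_width: 0.097
gripper_force: 97.7
```

{"fn": "carry_out", "kwargs": {
  "rows": [
    {"x": 0, "y": 0, "z": -0.2, "wx": 0, "wy": 0, "wz": 0, "hand": -1},
    {"x": 0, "y": 0, "z": -0.2, "wx": 0, "wy": 0, "wz": 0, "hand": -1},
    {"x": 0, "y": 0, "z": 0, "wx": 0, "wy": 0, "wz": 0, "hand": -1},
    {"x": 0, "y": 0, "z": 0, "wx": 0, "wy": 0, "wz": 0, "hand": -1},
    {"x": 0, "y": 0, "z": 0, "wx": 0, "wy": 0, "wz": 0, "hand": -1}
  ]
}}

```text
t: 17.3
tcp_pos: [618.9, -177.2, 112.1]
eef_rot: [-180.0, -0.0, -167.4]
wrist_force: [-2.0, -3.8, -0.6]
grip_width: 0.101
gripper_force: 97.8
```

{"fn": "carry_out", "kwargs": {
  "rows": [
    {"x": -0.03, "y": -0.05, "z": -0.2, "wx": 0, "wy": 0, "wz": 0, "hand": -1},
    {"x": 0, "y": 0, "z": -0.2, "wx": 0, "wy": 0, "wz": 0, "hand": -1},
    {"x": 0, "y": 0, "z": -0.2, "wx": 0, "wy": 0, "wz": 0, "hand": -1},
    {"x": 0, "y": 0, "z": 0, "wx": 0, "wy": 0, "wz": 0, "hand": -1},
    {"x": 0, "y": 0, "z": 0, "wx": 0, "wy": 0, "wz": 0, "hand": -1}
  ]
}}

```text
t: 17.72
tcp_pos: [618.8, -177.9, 105.7]
eef_rot: [-179.9, -0.0, -167.4]
wrist_force: [0.1, -5.3, -1.6]
grip_width: 0.103
gripper_force: 97.6
```

{"fn": "carry_out", "kwargs": {
  "rows": [
    {"x": 0, "y": 0, "z": -0.2, "wx": 0, "wy": 0, "wz": 0, "hand": -1},
    {"x": 0, "y": 0, "z": -0.2, "wx": 0, "wy": 0, "wz": 0, "hand": -1},
    {"x": 0, "y": 0, "z": -0.2, "wx": 0, "wy": 0, "wz": 0, "hand": -1},
    {"x": 0, "y": 0, "z": 0, "wx": 0, "wy": 0, "wz": 0, "hand": -1},
    {"x": 0, "y": 0, "z": 0, "wx": 0, "wy": 0, "wz": 0, "hand": -1}
  ]
}}

```text
t: 18.13
tcp_pos: [618.7, -177.1, 100.2]
eef_rot: [-180.0, -0.0, -167.4]
wrist_force: [-1.5, -4.7, 1.5]
grip_width: 0.097
gripper_force: 98.2
```

{"fn": "carry_out", "kwargs": {
  "rows": [
    {"x": 0, "y": -0.06, "z": -0.2, "wx": 0, "wy": 0, "wz": 0, "hand": -1},
    {"x": 0, "y": 0, "z": -0.2, "wx": 0, "wy": 0, "wz": 0, "hand": -1},
    {"x": 0, "y": 0, "z": 0, "wx": 0, "wy": 0, "wz": 0, "hand": -1},
    {"x": 0, "y": 0, "z": 0, "wx": 0, "wy": 0, "wz": 0, "hand": -1},
    {"x": 0, "y": 0, "z": 0, "wx": 0, "wy": 0, "wz": 0, "hand": -1}
  ]
}}

```text
t: 18.55
tcp_pos: [618.7, -177.3, 96.0]
eef_rot: [180.0, -0.0, -167.4]
wrist_force: [-0.6, -3.4, -0.8]
grip_width: 0.092
gripper_force: 97.9
```

{"fn": "carry_out", "kwargs": {
  "rows": [
    {"x": 0, "y": 0, "z": -0.2, "wx": 0, "wy": 0, "wz": 0, "hand": -1},
    {"x": 0, "y": 0, "z": -0.2, "wx": 0, "wy": 0, "wz": 0, "hand": -1},
    {"x": 0, "y": 0, "z": 0, "wx": 0, "wy": 0, "wz": 0, "hand": -1},
    {"x": 0, "y": 0, "z": 0, "wx": 0, "wy": 0, "wz": 0, "hand": -1},
    {"x": 0, "y": 0, "z": 0, "wx": 0, "wy": 0, "wz": 0, "hand": -1}
  ]
}}

```text
t: 18.97
tcp_pos: [618.8, -177.2, 92.5]
eef_rot: [180.0, 0.0, -167.4]
wrist_force: [-2.0, -2.7, 3.5]
grip_width: 0.098
gripper_force: 98.7
```

{"fn": "carry_out", "kwargs": {
  "rows": [
    {"x": 0, "y": -0.02, "z": -0.15, "wx": 0, "wy": 0, "wz": 0, "hand": -1},
    {"x": 0, "y": 0, "z": 0, "wx": 0, "wy": 0, "wz": 0, "hand": -1},
    {"x": 0, "y": 0, "z": 0, "wx": 0, "wy": 0, "wz": 0, "hand": -1},
    {"x": 0, "y": 0, "z": 0, "wx": 0, "wy": 0, "wz": 0, "hand": -1},
    {"x": 0, "y": 0, "z": 0, "wx": 0, "wy": 0, "wz": 0, "hand": -1}
  ]
}}

```text
t: 19.38
tcp_pos: [618.9, -177.3, 92.5]
eef_rot: [-180.0, 0.0, -167.4]
wrist_force: [-5.0, -3.1, 13.4]
grip_width: 0.102
gripper_force: 100.0
```

{"fn": "carry_out", "kwargs": {
  "rows": [
    {"x": 0, "y": 0, "z": -0.15, "wx": 0, "wy": 0, "wz": 0, "hand": -1},
    {"x": 0, "y": 0, "z": 0, "wx": 0, "wy": 0, "wz": 0, "hand": -1},
    {"x": 0, "y": 0, "z": 0, "wx": 0, "wy": 0, "wz": 0, "hand": -1},
    {"x": 0, "y": 0, "z": 0, "wx": 0, "wy": 0, "wz": 0, "hand": -1},
    {"x": 0, "y": 0, "z": 0, "wx": 0, "wy": 0, "wz": 0, "hand": -1}
  ]
}}

```text
t: 19.8
tcp_pos: [618.8, -177.2, 92.4]
eef_rot: [-179.9, 0.0, -167.4]
wrist_force: [-8.0, -2.9, 21.7]
grip_width: 0.099
gripper_force: 101.3
```

It stopped at 92.4, which is the predicted home height. A short wiggle under push will tell home from a sticky pin.

{"fn": "carry_out", "kwargs": {
  "rows": [
    {"x": 0, "y": 0, "z": 0, "wx": 0, "wy": 0, "wz": 3, "hand": -1},
    {"x": 0, "y": 0, "z": 0, "wx": 0, "wy": 0, "wz": -6, "hand": -1},
    {"x": 0, "y": 0, "z": 0, "wx": 0, "wy": 0, "wz": 6, "hand": -1},
    {"x": 0, "y": 0, "z": 0, "wx": 0, "wy": 0, "wz": -3, "hand": -1},
    {"x": 0, "y": 0, "z": 0, "wx": 0, "wy": 0, "wz": 0, "hand": -1}
  ]
}}

```text
t: 20.22
tcp_pos: [619.1, -177.4, 92.4]
eef_rot: [-179.9, 0.0, -167.5]
wrist_force: [-8.0, -3.3, 21.6]
grip_width: 0.099
gripper_force: 101.1
```

{"fn": "carry_out", "kwargs": {
  "rows": [
    {"x": 0.1, "y": 0, "z": 0, "wx": 0, "wy": 0, "wz": 0, "hand": -1},
    {"x": -0.2, "y": 0.1, "z": 0, "wx": 0, "wy": 0, "wz": 0, "hand": -1},
    {"x": 0.1, "y": -0.2, "z": 0, "wx": 0, "wy": 0, "wz": 0, "hand": -1},
    {"x": 0, "y": 0.1, "z": 0, "wx": 0, "wy": 0, "wz": 0, "hand": -1},
    {"x": 0, "y": 0, "z": 0, "wx": 0, "wy": 0, "wz": 0, "hand": -1}
  ]
}}

```text
t: 20.63
tcp_pos: [619.0, -177.4, 92.4]
eef_rot: [-179.9, 0.0, -167.4]
wrist_force: [-8.2, -3.3, 21.1]
grip_width: 0.1
gripper_force: 101.1
```

Run:
```python
from h import *
s=sensors.sense();print(s["tcp_pos"],s["eef_rot"],s["wrist_force"],s["wrist_torque"],s["qpos"])
```

```text
[ 619.03844734 -177.37479168   92.37663987] [-1.79916082e+02  2.73805387e-02 -1.67396922e+02] [-8.1914008  -3.29385141 21.12270126] [-0.73550959  1.95509669  0.03220731] [ 39.77128376  54.63236034 -47.80678448  94.15369455  48.44345376
  53.96578108  76.28911466]
```

Steady, so it is home. Ease the push slightly and start turning clockwise, watching the torque.

{"fn": "carry_out", "kwargs": {
  "rows": [
    {"x": 0, "y": 0, "z": 0.1, "wx": 0, "wy": 0, "wz": 0, "hand": -1},
    {"x": 0, "y": 0, "z": 0, "wx": 0, "wy": 0, "wz": -4, "hand": -1},
    {"x": 0, "y": 0, "z": 0, "wx": 0, "wy": 0, "wz": -4, "hand": -1},
    {"x": 0, "y": 0, "z": 0, "wx": 0, "wy": 0, "wz": -4, "hand": -1},
    {"x": 0, "y": 0, "z": 0, "wx": 0, "wy": 0, "wz": 0, "hand": -1}
  ]
}}

```text
t: 21.05
tcp_pos: [618.9, -177.3, 92.4]
eef_rot: [-179.9, 0.0, -179.5]
wrist_force: [-5.8, -3.6, 14.7]
grip_width: 0.099
gripper_force: 100.2
```

Run:
```python
from h import *
s=sensors.sense();print(s["tcp_pos"],s["eef_rot"],s["wrist_force"],s["wrist_torque"],s["qpos"])
```

```text
[ 618.93229651 -177.30793237   92.41561164] [-1.79939730e+02  2.88633818e-02 -1.79539251e+02] [-5.84251298 -3.58726076 14.72671523] [-0.71281226  1.49107108 -0.00576059] [ 38.51971302  53.63407979 -45.10744374  94.19270755  46.14085164
  52.39751222  65.83199072]
```

{"fn": "carry_out", "kwargs": {
  "rows": [
    {"x": 0, "y": 0, "z": 0, "wx": 0, "wy": 0, "wz": -5, "hand": -1},
    {"x": 0, "y": 0, "z": 0, "wx": 0, "wy": 0, "wz": -5, "hand": -1},
    {"x": 0, "y": 0, "z": 0, "wx": 0, "wy": 0, "wz": -5, "hand": -1},
    {"x": 0, "y": 0, "z": 0, "wx": 0, "wy": 0, "wz": -5, "hand": -1},
    {"x": 0, "y": 0, "z": 0, "wx": 0, "wy": 0, "wz": 0, "hand": -1}
  ]
}}

```text
t: 21.47
tcp_pos: [618.9, -177.6, 92.4]
eef_rot: [-179.9, 0.1, 160.4]
wrist_force: [-6.8, -2.8, 16.0]
grip_width: 0.097
gripper_force: 100.3
```

Run:
```python
from h import *
s=sensors.sense();print(s["tcp_pos"],s["eef_rot"],s["wrist_force"],s["wrist_torque"],s["qpos"])
```

```text
[ 618.91723656 -177.55397249   92.42136981] [-1.79929233e+02  5.49166845e-02  1.60411621e+02] [-6.80083692 -2.8421933  16.0145692 ] [-0.75978654  1.50883553 -0.01915905] [ 36.27513921  52.08611148 -40.47371788  94.25927957  42.14371439
  49.90507447  48.8062807 ]
```

{"fn": "carry_out", "kwargs": {
  "rows": [
    {"x": 0, "y": 0, "z": 0, "wx": 0, "wy": 0, "wz": -5, "hand": -1},
    {"x": 0, "y": 0, "z": 0, "wx": 0, "wy": 0, "wz": -5, "hand": -1},
    {"x": 0, "y": 0, "z": 0, "wx": 0, "wy": 0, "wz": -5, "hand": -1},
    {"x": 0, "y": 0, "z": 0, "wx": 0, "wy": 0, "wz": -5, "hand": -1},
    {"x": 0, "y": 0, "z": 0, "wx": 0, "wy": 0, "wz": -5, "hand": -1}
  ]
}}

```text
t: 21.88
tcp_pos: [618.8, -177.7, 92.4]
eef_rot: [-180.0, 0.1, 135.4]
wrist_force: [-6.2, -2.3, 16.9]
grip_width: 0.098
gripper_force: 100.3
```

{"fn": "carry_out", "kwargs": {
  "rows": [
    {"x": 0, "y": 0, "z": 0, "wx": 0, "wy": 0, "wz": -5, "hand": -1},
    {"x": 0, "y": 0, "z": 0, "wx": 0, "wy": 0, "wz": -5, "hand": -1},
    {"x": 0, "y": 0, "z": 0, "wx": 0, "wy": 0, "wz": -5, "hand": -1},
    {"x": 0, "y": 0, "z": 0, "wx": 0, "wy": 0, "wz": -5, "hand": -1},
    {"x": 0, "y": 0, "z": 0, "wx": 0, "wy": 0, "wz": -5, "hand": -1}
  ]
}}

```text
t: 22.3
tcp_pos: [618.7, -177.8, 92.4]
eef_rot: [-180.0, 0.1, 110.4]
wrist_force: [-6.6, -1.8, 16.9]
grip_width: 0.093
gripper_force: 100.4
```

{"fn": "carry_out", "kwargs": {
  "rows": [
    {"x": 0, "y": 0, "z": 0, "wx": 0, "wy": 0, "wz": -4, "hand": -1},
    {"x": 0, "y": 0, "z": 0, "wx": 0, "wy": 0, "wz": -3, "hand": -1},
    {"x": 0, "y": 0, "z": 0, "wx": 0, "wy": 0, "wz": -3, "hand": -1},
    {"x": 0, "y": 0, "z": 0, "wx": 0, "wy": 0, "wz": 0, "hand": -1},
    {"x": 0, "y": 0, "z": 0, "wx": 0, "wy": 0, "wz": 0, "hand": -1}
  ]
}}

```text
t: 22.72
tcp_pos: [618.7, -177.9, 92.4]
eef_rot: [-180.0, 0.1, 100.6]
wrist_force: [-7.0, -2.2, 17.8]
grip_width: 0.097
gripper_force: 100.5
```

Run:
```python
from h import *
s=sensors.sense();print(s["tcp_pos"],s["eef_rot"],s["wrist_force"],s["wrist_torque"],s["qpos"])
```

```text
[ 618.69035521 -177.85464172   92.39667274] [-1.79994192e+02  8.61545887e-02  1.00613604e+02] [-6.99848391 -2.23359872 17.77113085] [-0.61793144  1.69615496  0.03437964] [ 28.354532    48.38316257 -25.51924731  94.52069148  28.00162586
  43.54344083   0.30698816]
```

{"fn": "carry_out", "kwargs": {
  "rows": [
    {"x": 0, "y": 0, "z": 0, "wx": 0, "wy": 0, "wz": -3, "hand": -1},
    {"x": 0, "y": 0, "z": 0, "wx": 0, "wy": 0, "wz": -2, "hand": -1},
    {"x": 0, "y": 0, "z": 0, "wx": 0, "wy": 0, "wz": 0, "hand": -1},
    {"x": 0, "y": 0, "z": 0, "wx": 0, "wy": 0, "wz": 0, "hand": -1},
    {"x": 0, "y": 0, "z": 0, "wx": 0, "wy": 0, "wz": 0, "hand": -1}
  ]
}}

```text
t: 23.13
tcp_pos: [618.7, -177.9, 92.4]
eef_rot: [180.0, 0.1, 95.6]
wrist_force: [-6.1, -3.2, 17.5]
grip_width: 0.101
gripper_force: 100.5
```

Run:
```python
from h import *
s=sensors.sense();print(s["tcp_pos"],s["eef_rot"],s["wrist_force"],s["wrist_torque"],s["qd"])
```

```text
[ 618.6823099  -177.85439476   92.38559511] [1.79995638e+02 7.47066855e-02 9.56225264e+01] [-6.08917115 -3.16377557 17.50755248] [-0.6461517   1.70179312  0.04345733] [-0.01544447 -0.0022787  -0.01630284 -0.02548345 -0.05135728  0.01947992
  0.06255734]
```

{"fn": "carry_out", "kwargs": {
  "rows": [
    {"x": 0, "y": 0, "z": 0, "wx": 0, "wy": 0, "wz": -2, "hand": -1},
    {"x": 0, "y": 0, "z": 0, "wx": 0, "wy": 0, "wz": -1, "hand": -1},
    {"x": 0, "y": 0, "z": 0, "wx": 0, "wy": 0, "wz": 0, "hand": -1},
    {"x": 0, "y": 0, "z": 0, "wx": 0, "wy": 0, "wz": 0, "hand": -1},
    {"x": 0, "y": 0, "z": 0, "wx": 0, "wy": 0, "wz": 0, "hand": -1}
  ]
}}

```text
t: 23.55
tcp_pos: [618.7, -177.8, 92.4]
eef_rot: [180.0, 0.1, 92.7]
wrist_force: [-6.7, -3.1, 16.7]
grip_width: 0.098
gripper_force: 100.6
```

Run:
```python
from h import *
for i in range(3):
    s=sensors.sense();print(s["tcp_pos"],s["eef_rot"],s["wrist_force"],s["wrist_torque"]);S=optics.read_camera("scene")
b=S["img"][150:270,170:270];a=cv2.imread("pics/s4.png")
cv2.imwrite("pics/end.png",b)
# tag still hanging: compare with the picture after release
v=cv2.resize(cv2.imread("pics/v8.png"),(100,120),interpolation=cv2.INTER_AREA)
d=cv2.absdiff(v,b).max(2)[35:80,25:52];print("tag diff",d.mean(),(d>40).mean())
```

```text
[ 618.7283138  -177.82396572   92.43392502] [1.79986489e+02 9.13028708e-02 9.26995305e+01] [-6.6980692  -3.07145757 16.73089061] [-0.69704011  1.73514049  0.41190858]
[ 618.69184856 -177.85178206   92.40632174] [1.79988245e+02 8.73232095e-02 9.26950996e+01] [-7.25506734 -2.599287   17.56015435] [-0.67005911  1.65529091  0.43488524]
[ 618.69989299 -177.84698787   92.4206202 ] [1.79988070e+02 8.77594571e-02 9.26937474e+01] [-6.26502519 -2.6510013  17.6711023 ] [-0.70713453  1.75263096  0.45023282]
tag diff 4.596707818930041 0.0032921810699588477
```

The torque rose to 0.43 N m, so the core is at the stop. The tag region is unchanged since release and the key is still gripped. Handing in.

```bash
python3 -c "
from cell import workorder
print(workorder.sign_off())"
```

```text
the job is handed in; nothing more can be done
None
```

I handed the job in at about 24 s: the tag hangs free on the hook, and the key is home, turned clockwise to its stop and still gripped; sign-off returned no verdict, so I don't know how it was judged.

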